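# Put the oilstones away in their boxes

## Robot

A 7-joint arm with a two-finger parallel gripper is mounted at the origin on a cart in front of the work surface, level with it; the furniture and walls round the work are solid. World frame = base frame: x ahead of the robot, y to its left, z up, the work surface at z = 0. Lengths are in m, angles in degrees, forces in N, time in s.
With the tool pointing down it reaches from about 0.425 to 0.825 m from the base axis. Payload 3.6 kg.
Tool frame: the origin (TCP) lies between the finger pads; the fingertips stand 25 mm ahead of it and the grasp point (between the pads) lies 6 mm ahead of it; y points along the fingers, z is the direction in which the jaws open and shut, and the axes are right-handed (so a half turn about y gives the same grasp; the last joint's range is limited). The gripper opens to 93 mm and grips with 3 to 60 N. Pads are 15 mm wide; open, the fingers measure 128 mm over their backs; the gripper's body (75 mm by 188 mm) begins 65 mm behind the grasp point.
Start: joints at [73.768, 35.231, -0.722, 81.555, 0.464, 63.22, -2.315], TCP at [0.165, -0.629, 0.244] pointing down, gripper open.
Joint ranges: [-178.69, 178.69], [-17.37, 117.87], [-77.05, 75.6], [15.02, 138.74], [-78.02, 258.01], [0.78, 113.62], [-162.83, 162.83]. Speed limits (degrees/s): [159.86, 159.86, 180, 180, 180, 180, 180].

## Interface

Orientations are given as a 3x3 rotation matrix whose columns are the frame's x, y, z axes.
In Python, from bench import r gives the robot as it stands.
- The arm moves only by the tool send_rows, never from a script. Its argument "series" is a list of rows, each an object of numbers: "fingers": the opening, from -1 (shut) to 1 (fully open); "x", "y", "z": the shift along the tool's x, y, z in mm; "spin": the turn about the tool's y in rad. In form: [{"fingers": .., "x": .., "y": .., "z": .., "spin": ..}, ...]. A call has 1 to 8 rows; each row shifts and turns the commanded pose from where the row before left it, along the tool's axes as they then stand; what a row does not reach is not made up. A row lasts 1/8 s, in which the tool goes at most 62.5 mm and 10.7 degrees, less where a joint would pass 70% of its speed; a pose out of reach is approached as far as the arm can. A call with a gripper value outside its range is refused whole. The fingers move at their own pace and stop on an object; "squeeze" is the grip in N (left out, the last holds). Time passes only in rows, so rows that do not move let the fingers close. It gives the time, the measured TCP pose, the force and the opening at its end, in the units of the state.
- r.observe(): the state, without advancing time (a new reading comes with each control period).
- r.capture(name): name is "side" or "top"; returns the picture (400x640x3 uint8, blue, green, red); there is no depth.
- r.calibration(name): a dict with "intrinsics" (3x3 intrinsics, pixels), "R" (3x3) and "t" (3): a world point X has camera coordinates R X + t. Camera axes: x right, y down, z forward; pixel columns grow to the right and rows downward; lengths in m; the calibration is good to about 2 mm. A picture is of the moment at which its call begins. calibration takes no time and is no camera call.
- r.hand_in(): hands the job in, once; it reports no verdict.
Trained networks look in the newest picture that a camera, given by its name, has taken for a name from the list of things; names that differ only in an ending like _2 or _b are one class to them, and where a whole thing is asked for, a point or a joint stands for the part that bears it (a point fixed in the world has none). Each returns a list of dicts, best first, with "score" (0 to 1); they miss things now and then, are a little off and sometimes report something else, mostly with a low value. They report only what shows in the picture. A call takes as long as a camera call. They do not tell look-alikes from the thing itself.
- r.silhouettes(camera, thing): "pixels" (400x640 bool, what is visible of it) and "centre" ([column, row] in pixels, amid what is visible of it).
The state is a dict: "time": time; "joint_positions": joint angles; "joint_vel": joint speeds; "tau": joint torques, N m; "ee_pos": TCP position; "ee_rot": TCP orientation; "force": force on the tool from outside, world axes, zero at the start; "torque": the same for the moment, N m; "grip_width": opening from 0.0 (shut) to 1.0 (fully open).
Only numpy, scipy, OpenCV 4.12 (cv2) and the standard library are available. Lean on these libraries where they do the work, as an engineer would, in place of code of your own. Each camera call takes 0.05 s, during which the arm holds its last target. There are 200 camera calls.

## Task

Sharpening is done: put each of the three grey oilstones back into the wooden box bottom cut to its own length, lying flat down in the mortise, then close the two longer boxes with the lids that match them, right down on the rim and in line with the box (the shortest box has no lid). Set the stones down rather than dropping them, for they chip, and leave the two sanding blocks where they lie.

Things in the scene. Friction and masses are not known exactly. Their poses are not given: they have to be found in the camera images.
- stone_long: the long oilstone: a plain grey stone bar 150 x 40 x 28 mm (its lower half darker), lying flat; about 0.37 kg. Origin: centre of its underside; x along its length, z up. Grip it across its 40 mm width by the upper half (the upper 14 mm), so that the fingers stay clear of the box's rim.
- stone_mid: the middle oilstone: a plain grey stone bar 112 x 40 x 28 mm (its lower half darker), lying flat; about 0.28 kg. Origin: centre of its underside; x along its length, z up. Grip it across its 40 mm width by the upper half (the upper 14 mm), so that the fingers stay clear of the box's rim.
- stone_short: the short oilstone: a plain grey stone bar 75 x 40 x 28 mm (its lower half darker), lying flat; about 0.18 kg. Origin: centre of its underside; x along its length, z up. Grip it across its 40 mm width by the upper half (the upper 14 mm), so that the fingers stay clear of the box's rim.
- base_long: bottom of the long stone's box: a low wooden block 184 x 70 x 16 mm, pinned to the bench (does not move), with an open mortise 164 x 52 mm, 10 mm deep (play 7 mm at each end and 6 mm at each side of its stone). Mortise floor 6 mm above the bench; the seated stone stands 18 mm proud. Origin: centre of its underside, below the mortise's middle; x along its length, z up.
- base_mid: bottom of the middle stone's box: a low wooden block 146 x 70 x 16 mm, pinned to the bench (does not move), with an open mortise 126 x 52 mm, 10 mm deep (play 7 mm at each end and 6 mm at each side of its stone). Mortise floor 6 mm above the bench; the seated stone stands 18 mm proud. Origin: centre of its underside, below the mortise's middle; x along its length, z up.
- base_short: bottom of the short stone's box: a low wooden block 109 x 70 x 16 mm, pinned to the bench (does not move), with an open mortise 89 x 52 mm, 10 mm deep (play 7 mm at each end and 6 mm at each side of its stone). Mortise floor 6 mm above the bench; the seated stone stands 18 mm proud. Origin: centre of its underside, below the mortise's middle; x along its length, z up. Has no lid.
- lid_long: lid of the long box: a wooden cap 184 x 70 x 30 mm, hollow side down, with a pull on top (76 mm along the lid, 20 mm wide to grip, 24 mm high, top 54 mm above the underside). Hollow 166 x 54 x 22 mm deep (play 8 mm at each end, 7 mm at each side of the stone); its rim rests on the base's top. 0.16 kg. Origin: centre of its underside; x along its length, z up; same either way round.
- lid_mid: lid of the middle box: a wooden cap 146 x 70 x 30 mm, hollow side down, with a pull on top (76 mm along the lid, 20 mm wide to grip, 24 mm high, top 54 mm above the underside). Hollow 128 x 54 x 22 mm deep (play 8 mm at each end, 7 mm at each side of the stone); its rim rests on the base's top. 0.13 kg. Origin: centre of its underside; x along its length, z up; same either way round.
- sand_block_a: bystander: a loose brown cork sanding block with reddish abrasive paper underneath, 104 x 59 x 30 mm; not an oilstone, to be left where it lies. Origin: centre of its underside.
- sand_block_b: bystander: a loose brown cork sanding block with grey abrasive paper underneath, 104 x 59 x 30 mm; not an oilstone, to be left where it lies. Origin: centre of its underside.
There are look-alikes about, which are no part of the job. What is shaped like the stone_short but pink is not meant.

How it is judged:
By the outcome, as a careful person would: the job done as asked, in the order asked, and still so for the second after the job is handed in, with the robot touching nothing.
It also fails if it takes over 112 s, if anything falls off the work surface, if the arm or the gripper's body presses on something with over 40 N, if the wrist force passes 120 N, or if a joint passes its speed limit or range.

## Working session

There is one attempt and no reset: what is moved stays moved. The work goes in short steps, Python scripts to look and compute and a tool call to move; the robot and the scene stay as the last step left them, time stands still between calls to the robot, and variables do not carry over. Pictures are saved under pics/ and viewed, about 12 in all and at most 16, crops included, and the job is handed in when it is done.

Besides the shell and the picture viewer there is one more tool, called after "Request:" by a JSON object that holds its "op" and its "data". send_rows: Moves the arm, as the interface text tells. Its arguments: {"type":"object","properties":{"series":{"type":"array"},"squeeze":{"type":"number"}},"required":["series"]}

```bash
ls; mkdir -p pics; python3 - <<'E'
from bench import r
import cv2, numpy as np
np.set_printoptions(precision=4,suppress=True)
s=r.observe()
for k in s: print(k,np.array(s[k]))
for c in ("top","side"):
    im=r.capture(c); cv2.imwrite(f"pics/{c}0.png",im)
    k=r.calibration(c); print(c,k["intrinsics"],k["R"],k["t"],-k["R"].T@k["t"])
E
```

```text
pics
time 0.0
joint_positions [73.7684 35.2886 -0.7246 81.64    0.4661 63.2202 -2.316 ]
joint_vel [-0.048  -0.0501 -0.0167 -0.0096  0.0398 -0.0117  0.0256]
tau [ -0.0003 -45.8935   0.2093 -16.5742  -0.061    0.0205   0.0002]
ee_pos [ 0.1649 -0.628   0.2425]
ee_rot [[-0.9672 -0.0007  0.2541]
 [-0.2541  0.0024 -0.9672]
 [ 0.     -1.     -0.0025]]
force [ 0.554  -0.5575 -0.6492]
torque [0.0222 0.0046 0.0417]
grip_width 0.998303572032006
top [[472.0835   0.     318.7025]
 [  0.     472.0835 199.13  ]
 [  0.       0.       1.    ]] [[-0.011  -0.9999 -0.0097]
 [-0.778   0.0147 -0.6281]
 [ 0.6282  0.0006 -0.778 ]] [-0.1409  0.438   1.3397] [-0.5024 -0.1481  1.3162]
side [[470.0924   0.     315.601 ]
 [  0.     470.0924 198.5763]
 [  0.       0.       1.    ]] [[ 0.9971 -0.0754  0.0105]
 [-0.03   -0.5154 -0.8564]
 [ 0.07    0.8536 -0.5162]] [-0.5314 -0.0251  1.9616] [ 0.3918 -1.7275  0.9966]
```

View pics/top0.png

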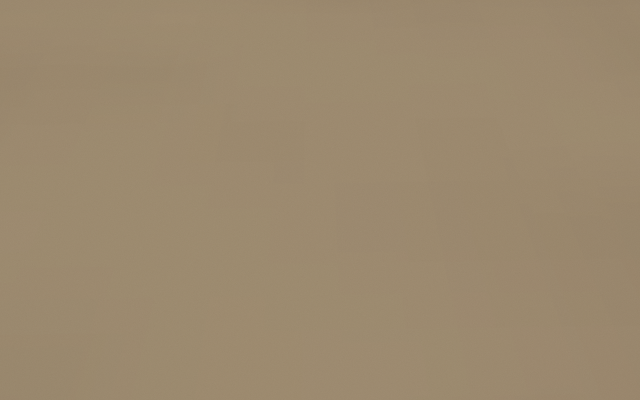

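View pics/side0.png

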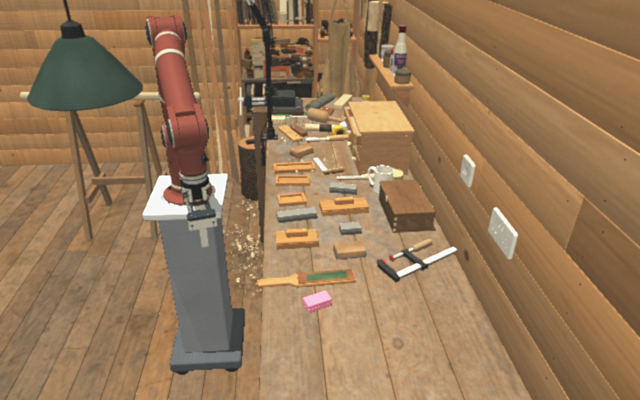

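The side picture shows the scene: boxes near (293,167), (292,180), (291,199), lids at (343,204) and (297,238), grey stones at (297,213), (343,188) and (350,228), a pink look-alike at (317,300). The top picture is blank tan, so something may be blocking it. I'll look closer and try the top camera again.

```bash
cat > h.py <<'E'
from bench import r
import cv2, numpy as np
np.set_printoptions(precision=4,suppress=True)
def proj(c,X):
    k=r.calibration(c); p=(np.atleast_2d(X)@k["R"].T+k["t"])@k["intrinsics"].T
    return p[:,:2]/p[:,2:]
def ray(c,uv,z):
    k=r.calibration(c); uv=np.atleast_2d(uv)
    d=np.c_[uv,np.ones(len(uv))]@np.linalg.inv(k["intrinsics"]).T@k["R"]
    o=-k["R"].T@k["t"]; return o+d*((z-o[2])/d[:,2:])
E
python3 - <<'E'
from h import *
im=r.capture("top"); print("top",im.mean((0,1)),im.std((0,1)))
im=r.capture("side"); 
cv2.imwrite("pics/c1.png",cv2.resize(im[140:315,255:415],None,fx=5,fy=5,interpolation=cv2.INTER_CUBIC)[:, :][:875,:800][:600])
cv2.imwrite("pics/side1.png",im)
H=dict(stone_long=.028,stone_mid=.028,stone_short=.028,base_long=.016,base_mid=.016,base_short=.016,lid_long=.03,lid_mid=.03,sand_block_a=.03)
for n,h in H.items():
    for d in r.silhouettes("side",n):
        ys,xs=np.nonzero(d["pixels"]); 
        if len(xs)==0: continue
        print(n,round(d["score"],2),np.round(d["centre"]),len(xs),(xs.min(),xs.max(),ys.min(),ys.max()),ray("side",d["centre"],h*.6)[0,:2])
E
```

```text
top [110.3693 137.0723 155.4089] [1.1241 1.423  1.2855]
stone_long 0.98 [294. 218.] 476 (np.int64(276), np.int64(316), np.int64(208), np.int64(222)) [ 0.4333 -0.2408]
stone_mid 0.67 [344. 186.] 270 (np.int64(329), np.int64(356), np.int64(182), np.int64(193)) [ 0.6543 -0.0133]
stone_short 0.65 [354. 226.] 210 (np.int64(340), np.int64(359), np.int64(223), np.int64(234)) [ 0.6498 -0.3127]
base_long 0.8 [293. 165.] 409 (np.int64(274), np.int64(314), np.int64(161), np.int64(173)) [0.4453 0.2136]
base_mid 0.56 [291. 180.] 367 (np.int64(275), np.int64(309), np.int64(175), np.int64(185)) [0.432  0.0704]
base_short 0.65 [289. 202.] 329 (np.int64(277), np.int64(304), np.int64(193), np.int64(206)) [ 0.4154 -0.1125]
lid_long 0.63 [344. 205.] 765 (np.int64(319), np.int64(368), np.int64(197), np.int64(215)) [ 0.6304 -0.1676]
lid_mid 0.91 [295. 237.] 781 (np.int64(275), np.int64(317), np.int64(228), np.int64(249)) [ 0.4304 -0.3707]
sand_block_a 0.77 [350. 251.] 509 (np.int64(333), np.int64(365), np.int64(241), np.int64(259)) [ 0.6151 -0.4633]
sand_block_a 0.69 [304. 150.] 249 (np.int64(289), np.int64(312), np.int64(144), np.int64(158)) [0.5024 0.355 ]
```

View pics/c1.png

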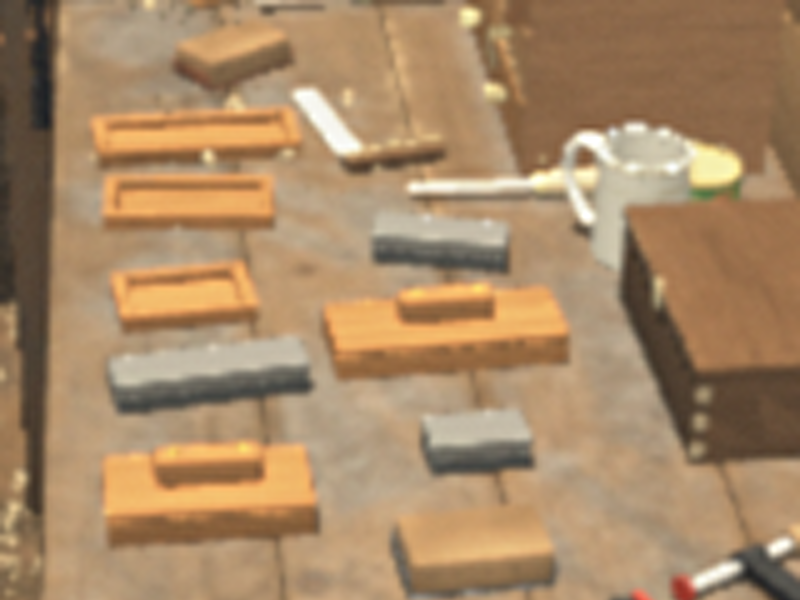

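Top camera is useless: still a blank tan field, apparently covered. I'll work from the side camera. Candidates: grey stones long (297,213), mid (343,188), short (350,228); look-alikes pink block (317,300), cork blocks (302,151) and (350,250), which all stay put. Next I fit poses (x, y, yaw) to the silhouettes.

```bash
cat >> h.py <<'E'
from scipy.optimize import minimize
DIM={"stone_long":(.150,.04,.028),"stone_mid":(.112,.04,.028),"stone_short":(.075,.04,.028),
"base_long":(.184,.07,.016),"base_mid":(.146,.07,.016),"base_short":(.109,.07,.016),"lid_long":(.184,.07,.03),"lid_mid":(.146,.07,.03)}
def box(p,l,w,z0,z1):
    x,y,a=p; c,s=np.cos(a),np.sin(a)
    return np.array([[x+c*i*l/2-s*j*w/2,y+s*i*l/2+c*j*w/2,z] for z in (z0,z1) for i,j in((-1,-1),(1,-1),(1,1),(-1,1))])
def parts(n,p,z=0):
    l,w,h=DIM[n]; P=[box(p,l,w,z,z+h)]
    if n[:3]=="lid": P.append(box(p,.076,.02,z+.03,z+.054))
    return P
def cover(n,p,z=0,S=8):
    m=np.zeros((400*S//2,640*S//2),np.uint8) # crop rows 100..300, cols 200..520
    for b in parts(n,p,z):
        q=cv2.convexHull(((proj("side",b)-[200,100]+.5)*S-.5).astype(np.float32))
        cv2.fillPoly(m,[np.round(q*16).astype(int)],255,shift=4)
    return cv2.resize(m,(320,200),interpolation=cv2.INTER_AREA)/255.
def fit(n,pix,p0,z=0):
    t=cv2.GaussianBlur(pix[100:300,200:520].astype(float),(0,0),1)
    f=lambda q:((cv2.GaussianBlur(cover(n,(q[0],q[1],q[2]/10),z),(0,0),1)-t)**2).sum()
    best=min((minimize(f,[p0[0],p0[1],a*10],method="Nelder-Mead",options=dict(initial_simplex=[[p0[0],p0[1],a*10],[p0[0]+.01,p0[1],a*10],[p0[0],p0[1]+.01,a*10],[p0[0],p0[1],a*10+1]],maxiter=150,xatol=2e-4,fatol=1e-3)) for a in(-.15,0.,.15)),key=lambda o:o.fun)
    return np.array([best.x[0],best.x[1],best.x[2]/10]),best.fun
def draw(im,n,p,z=0,S=5,off=(255,140),col=(0,255,0)):
    for b in parts(n,p,z):
        q=((proj("side",b)-off+.5)*S).astype(int)
        for a,c in ((0,1),(4,5),(5,6),(6,7),(7,4),(0,4),(1,5)): cv2.line(im,tuple(map(int,q[a])),tuple(map(int,q[c])),col,1)
E
python3 - <<'E'
from h import *
im=r.capture("side"); 
big=cv2.resize(im[140:260,255:415],None,fx=5,fy=5,interpolation=cv2.INTER_CUBIC); out={}
for n in DIM:
    d=r.silhouettes("side",n)[0]
    p,e=fit(n,d["pixels"],ray("side",d["centre"],.01)[0]); out[n]=p.tolist()
    print(n,p[:2],np.degrees(p[2]).round(1),round(e,1)); draw(big,n,p)
import json; json.dump(out,open("poses.json","w")); cv2.imwrite("pics/fit1.png",big)
E
```

```text
stone_long [ 0.4421 -0.2162] 8.7 1.1
stone_mid [ 0.6418 -0.0217] -9.7 29.2
stone_short [ 0.4845 -0.6936] 23.0 0.5
base_long [0.4483 0.1917] 1.3 19.7
base_mid [0.4364 0.0701] -2.4 2.2
base_short [ 0.4272 -0.0898] 6.8 2.3
lid_long [ 0.6289 -0.1698] 4.5 5.7
lid_mid [ 0.4344 -0.3752] 2.5 4.6
```

View pics/fit1.png

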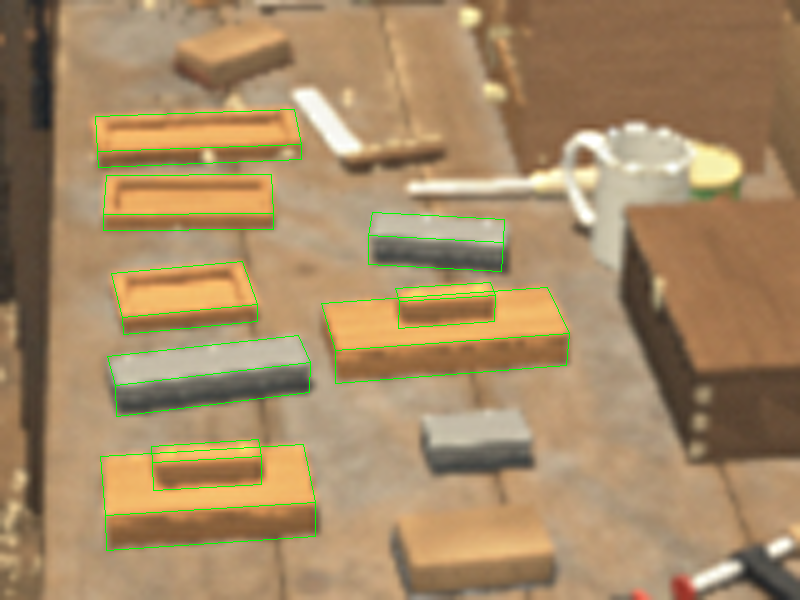

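The overlay matches well for most things, but the short-stone fit went to the pink block at (317,300), and mid stone and long base are a few crop pixels off. I'll refine against the picture itself by fitting face-wise mean colours, starting the short stone at (350,228).

```bash
cat >> h.py <<'E'
def idmap(n,p,z,o,wh,S=6):
    """painted face ids -> per-face pixel coverage"""
    m=np.zeros((wh[1]*S,wh[0]*S),np.uint8)
    def paint(P,k,clip=None):
        q=cv2.convexHull(((proj("side",P)-o+.5)*S-.5).astype(np.float32)); t=np.zeros_like(m)
        cv2.fillPoly(t,[np.round(q*16).astype(int)],1,shift=4)
        if clip is not None: t&=(m==clip)
        m[t>0]=k
    l,w,h=DIM[n]; b=box(p,l,w,z,z+h)
    if n[:5]=="stone": paint(b,1); paint(box(p,l,w,z,z+h/2),2); paint(b[4:],3)
    else: paint(b,1); paint(b[:2].tolist()+b[4:6].tolist() if 0 else np.r_[b[:2],b[4:6]],2); paint(b[4:],3)
    if n[:4]=="base":
        q=box(p,l-.02,w-.018,.006,.016); paint(q[4:],4); paint(q[:4],5,4)
    if n[:3]=="lid":
        q=box(p,.076,.02,z+.03,z+.054); paint(q,4); paint(q[4:],5)
    return [cv2.resize((m==k).astype(np.float32),wh,interpolation=cv2.INTER_AREA) for k in range(6)]
def refine(im,n,p0,z=0,sig=.6,pad=5):
    q=np.vstack([proj("side",b) for b in parts(n,p0,z)])
    o=np.floor(q.min(0)).astype(int)-pad-3; wh=tuple(int(v) for v in (np.ceil(q.max(0)).astype(int)+pad+3-o))
    I=im[o[1]:o[1]+wh[1],o[0]:o[0]+wh[0]].astype(float)
    hull=1-idmap(n,p0,z,o,wh)[0]; W=cv2.dilate((hull>.3).astype(np.uint8),np.ones((2*pad+1,)*2))>0
    def f(q):
        C=[cv2.GaussianBlur(c,(0,0),sig)[W] for c in idmap(n,(q[0],q[1],q[2]/10),z,o,wh)]
        A=np.stack(C,1); Y=I[W]; x=np.linalg.lstsq(A.T@A+1e-2*np.eye(6),A.T@Y,rcond=None)[0]
        return np.minimum(np.abs(A@x-Y),40).mean()
    best=None
    for dy in(-.012,0,.012):
        a=[p0[0],p0[1]+dy,p0[2]*10]; s=np.array([a]*4); s[1,0]+=.008; s[2,1]+=.008; s[3,2]+=.8
        b=minimize(f,a,method="Nelder-Mead",options=dict(initial_simplex=s,maxiter=150,xatol=1e-4,fatol=1e-3))
        if best is None or b.fun<best.fun: best=b
    return np.array([best.x[0],best.x[1],best.x[2]/10]),best.fun
E
python3 - <<'E'
from h import *
import json; out=json.load(open("poses.json"))
out["stone_short"]=[*ray("side",[350,229],.014)[0,:2],0.]
im=cv2.imread("pics/side1.png")
big=cv2.resize(im[140:260,255:415],None,fx=5,fy=5,interpolation=cv2.INTER_CUBIC)
for n in DIM:
    p,e=refine(im,n,out[n]); print(n,p[:2],np.degrees(p[2]).round(1),round(e,2),"moved",(p-out[n])[:2]*1000); out[n]=p.tolist(); draw(big,n,p)
json.dump(out,open("poses.json","w")); cv2.imwrite("pics/fit2.png",big)
E
```

```text
stone_long [ 0.4425 -0.2185] 9.2 9.7 moved [ 0.3409 -2.3164]
stone_mid [ 0.6474 -0.0266] -14.6 10.9 moved [ 5.534  -4.8832]Traceback (most recent call last):
  File "<stdin>", line 7, in <module>
  File "h.py", line 64, in refine
    b=minimize(f,a,method="Nelder-Mead",options=dict(initial_simplex=s,maxiter=150,xatol=1e-4,fatol=1e-3))
    res = _minimize_neldermead(fun, x0, args, callback, bounds=bounds,
                               **options)
    fxr = func(xr)
    fx = function(np.copy(x), *(wrapper_args + args))
  File "h.py", line 58, in f
    C=[cv2.GaussianBlur(c,(0,0),sig)[W] for c in idmap(n,(q[0],q[1],q[2]/10),z,o,wh)]
                                                 ~~~~~^^^^^^^^^^^^^^^^^^^^^^^^^^^^^^
  File "h.py", line 45, in idmap
    if n[:5]=="stone": paint(b,1); paint(box(p,l,w,z,z+h/2),2); paint(b[4:],3)
                       ~~~~~^^^^^
  File "h.py", line 40, in paint
    q=cv2.convexHull(((proj("side",P)-o+.5)*S-.5).astype(np.float32)); t=np.zeros_like(m)
                       ~~~~^^^^^^^^^^
  File "h.py", line 5, in proj
    k=r.calibration(c); p=(np.atleast_2d(X)@k["R"].T+k["t"])@k["intrinsics"].T
ValueError: time passes only in moves, steps and waits
```

```bash
sed -i 's/r\.calibration(c)/calib(c)/; ' h.py; sed -i '3a import functools\n@functools.cache\ndef calib(c): return r.calibration(c)' h.py
cat > ref.py <<'E'
from h import *
import json; out=json.load(open("poses.json"))
out["stone_short"]=[*ray("side",[350,229],.014)[0,:2],0.]
im=cv2.imread("pics/side1.png")
big=cv2.resize(im[140:260,255:415],None,fx=5,fy=5,interpolation=cv2.INTER_CUBIC)
for n in DIM:
    p,e=refine(im,n,out[n]); print(n,p[:2],np.degrees(p[2]).round(1),round(e,2),"moved",(p-out[n])[:2]*1000); out[n]=p.tolist(); draw(big,n,p)
json.dump(out,open("poses.json","w")); cv2.imwrite("pics/fit2.png",big)
E
python3 ref.py
```

```text
stone_long [ 0.4425 -0.2185] 9.2 9.7 moved [ 0.3409 -2.3164]
stone_mid [ 0.6474 -0.0266] -14.6 10.9 moved [ 5.534  -4.8832]
stone_short [ 0.6346 -0.3207] 3.9 7.68 moved [0.0962 4.387 ]
base_long [0.4473 0.1923] 3.7 11.74 moved [-1.0291  0.6306]
base_mid [0.4358 0.0687] -2.2 10.45 moved [-0.5927 -1.3625]
base_short [ 0.4267 -0.0911] 7.0 7.7 moved [-0.4704 -1.258 ]
lid_long [ 0.6302 -0.1706] 5.3 9.63 moved [ 1.2996 -0.7551]
lid_mid [ 0.4359 -0.3761] 2.5 7.35 moved [ 1.5123 -0.8865]
```

View pics/fit2.png

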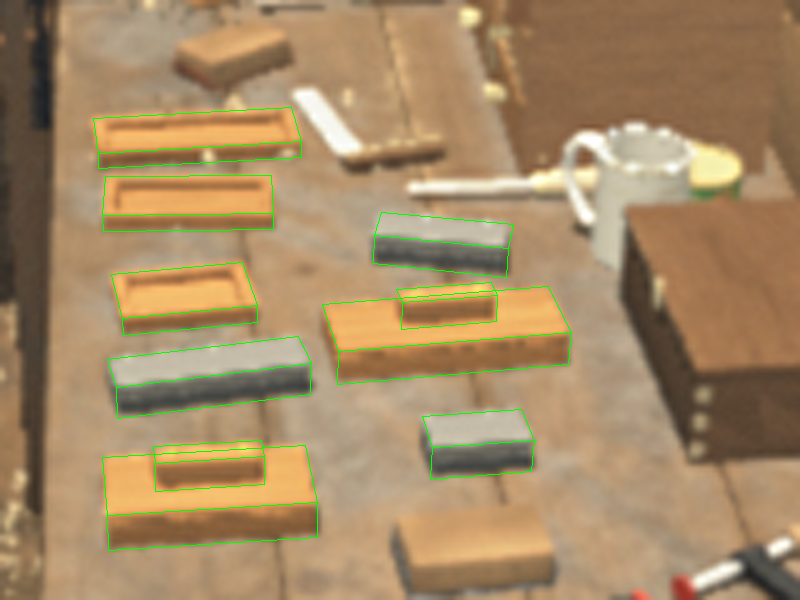

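The refined fit sits on every stone, box and lid, within about 1 px. The short stone is now the grey one at (350,228). Next is a helper that works out the rows for a target pose.

```bash
cat > plan.py <<'E'
import sys,json
from h import *
from scipy.spatial.transform import Rotation as Ro
def st():
    s=r.observe(); R=np.array(s["ee_rot"]); z=R[:,2]
    return s,np.array(s["ee_pos"]),R,np.arctan2(z[0],-z[1])
def plan(P,way,step=45):
    """way: list of (x,y,z,yawdeg) for TCP; prints per-leg rows in tool axes (vertical kept exact down)"""
    a=P[3]; p=np.array(P[:3])
    for x,y,z,t in way:
        t=np.radians(t); d=np.array([x,y,z])-p; n=int(max(1,np.ceil(np.linalg.norm(d)*1000/step),np.ceil(abs(np.degrees(t-a))/7.5)))
        print(f"-> {x:.3f} {y:.3f} {z:.3f} yaw {np.degrees(t):.1f}: {n} rows spin {-(t-a)/n:.4f}")
        for i in range(n):
            b=a+(t-a)*i/n; u=d/n*1000
            print("   x %.1f y %.1f z %.1f"%(-np.cos(b)*u[0]-np.sin(b)*u[1], -u[2], np.sin(b)*u[0]-np.cos(b)*u[1]))
        a=t;p=np.array([x,y,z])
if __name__=="__main__":
    s,p,R,a=st()
    print("t",s["time"],"pos",p,"yaw",np.degrees(a).round(1),"grip",round(s["grip_width"],3),"F",s["force"],"down",R[:,1])
    way=[tuple(map(float,w.split(","))) for w in sys.argv[1:]]
    plan([*p,a],way)
E
python3 plan.py .635,-.32,.14,3.9 .635,-.32,.038,3.9
```

```text
t 1.1 pos [ 0.1651 -0.6287  0.2436] yaw 14.7 grip 1.0 F [ 0.0833 -0.0241  0.0512] down [ 0.0001  0.0001 -1.    ]
-> 0.635 -0.320 0.140 yaw 3.9: 13 rows spin 0.0145
   x -41.0 y 8.0 z -13.8
   x -40.8 y 8.0 z -14.4
   x -40.6 y 8.0 z -15.0
   x -40.4 y 8.0 z -15.6
   x -40.1 y 8.0 z -16.1
   x -39.9 y 8.0 z -16.7
   x -39.6 y 8.0 z -17.3
   x -39.4 y 8.0 z -17.9
   x -39.1 y 8.0 z -18.4
   x -38.8 y 8.0 z -19.0
   x -38.6 y 8.0 z -19.6
   x -38.3 y 8.0 z -20.1
   x -38.0 y 8.0 z -20.7
-> 0.635 -0.320 0.038 yaw 3.9: 3 rows spin -0.0000
   x -0.0 y 34.0 z 0.0
   x -0.0 y 34.0 z 0.0
   x -0.0 y 34.0 z 0.0
```

Request:
{"op": "send_rows", "data": {"series": [{"fingers": 1, "x": -41, "y": 8, "z": -14, "spin": 0.0145}, {"fingers": 1, "x": -41, "y": 8, "z": -14.5, "spin": 0.0145}, {"fingers": 1, "x": -40.5, "y": 8, "z": -15, "spin": 0.0145}, {"fingers": 1, "x": -40.5, "y": 8, "z": -15.5, "spin": 0.0145}, {"fingers": 1, "x": -40, "y": 8, "z": -16, "spin": 0.0145}, {"fingers": 1, "x": -40, "y": 8, "z": -16.5, "spin": 0.0145}, {"fingers": 1, "x": -39.5, "y": 8, "z": -17.5, "spin": 0.0145}, {"fingers": 1, "x": -39.5, "y": 8, "z": -18, "spin": 0.0145}]}}

```text
time: 2.1
ee_pos: [0.4557, -0.4376, 0.1796]
ee_rot: [[-0.99, 0.0, 0.14], [-0.14, -0.0, -0.99], [-0.0, -1.0, 0.0]]
force: [0.4, -1.6, -0.1]
grip_width: 1.002
```

Request:
{"op": "send_rows", "data": {"series": [{"fingers": 1, "x": -39, "y": 8, "z": -18.5, "spin": 0.0145}, {"fingers": 1, "x": -39, "y": 8, "z": -19, "spin": 0.0145}, {"fingers": 1, "x": -38.5, "y": 8, "z": -19.5, "spin": 0.0145}, {"fingers": 1, "x": -38.5, "y": 8, "z": -20, "spin": 0.0145}, {"fingers": 1, "x": -38, "y": 8, "z": -20.5, "spin": 0.0145}, {"fingers": 1, "x": 0, "y": 0, "z": 0, "spin": 0}, {"fingers": 1, "x": 0, "y": 0, "z": 0, "spin": 0}]}}

```text
time: 2.98
ee_pos: [0.6347, -0.3207, 0.1395]
ee_rot: [[-0.998, -0.001, 0.068], [-0.068, -0.001, -0.998], [0.001, -1.0, 0.001]]
force: [-0.2, -0.1, -0.0]
grip_width: 0.998
```

```bash
python3 plan.py .635,-.32,.038,3.9; python3 - <<'E'
from h import *
im=r.capture("side"); cv2.imwrite("pics/s2.png",cv2.resize(im[120:280,240:440],None,fx=4,fy=4,interpolation=cv2.INTER_CUBIC)); cv2.imwrite("pics/raw2.png",im)
E
```

```text
t 2.975 pos [ 0.6347 -0.3207  0.1395] yaw 3.9 grip 0.998 F [-0.2035 -0.0731 -0.0307] down [-0.0012 -0.0011 -1.    ]
-> 0.635 -0.320 0.038 yaw 3.9: 3 rows spin -0.0000
   x -0.1 y 33.8 z -0.2
   x -0.1 y 33.8 z -0.2
   x -0.1 y 33.8 z -0.2
```

View pics/s2.png

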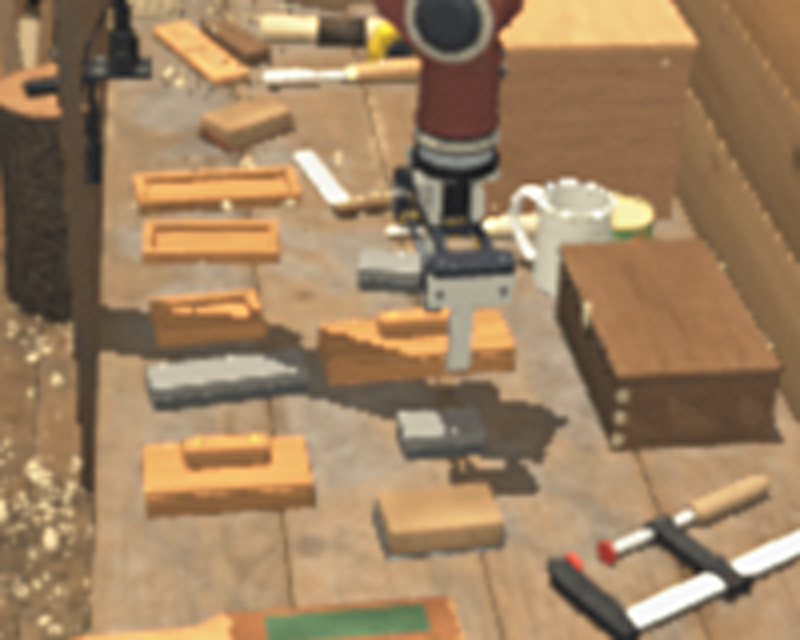

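The arm is above the short stone: near fingertip at full-picture (354,212), stone at (350,228), and the shadow falls away from the boxes. Down to the grip height.

Request:
{"op": "send_rows", "data": {"series": [{"fingers": 1, "x": 0, "y": 40, "z": 0, "spin": 0}, {"fingers": 1, "x": 0, "y": 40, "z": 0, "spin": 0}, {"fingers": 1, "x": 0, "y": 21.5, "z": 0, "spin": 0}, {"fingers": -1, "x": 0, "y": 0, "z": 0, "spin": 0}, {"fingers": -1, "x": 0, "y": 0, "z": 0, "spin": 0}, {"fingers": -1, "x": 0, "y": 0, "z": 0, "spin": 0}, {"fingers": -1, "x": 0, "y": 0, "z": 0, "spin": 0}, {"fingers": -1, "x": 0, "y": 0, "z": 0, "spin": 0}], "squeeze": 30}}

```text
time: 4.03
ee_pos: [0.6357, -0.3199, 0.0388]
ee_rot: [[-0.998, 0.001, 0.068], [-0.068, -0.0, -0.998], [-0.001, -1.0, 0.0]]
force: [-0.1, 0.9, -0.7]
grip_width: 0.512
```

```bash
python3 plan.py; python3 - <<'E'
from h import *
im=r.capture("side"); cv2.imwrite("pics/s3.png",cv2.resize(im[200:250,310:400],None,fx=8,fy=8,interpolation=cv2.INTER_CUBIC))
for y in (-.0465,-.064):print(proj("side",[.6347,-.3207+y,.1145]))
E
```

```text
t 4.025 pos [ 0.6357 -0.3199  0.0388] yaw 3.9 grip 0.512 F [-0.0823  0.8807 -0.6965] down [ 0.0008 -0.0003 -1.    ]
[[353.127 212.105]]
[[353.8567 214.8497]]
```

View pics/s3.png

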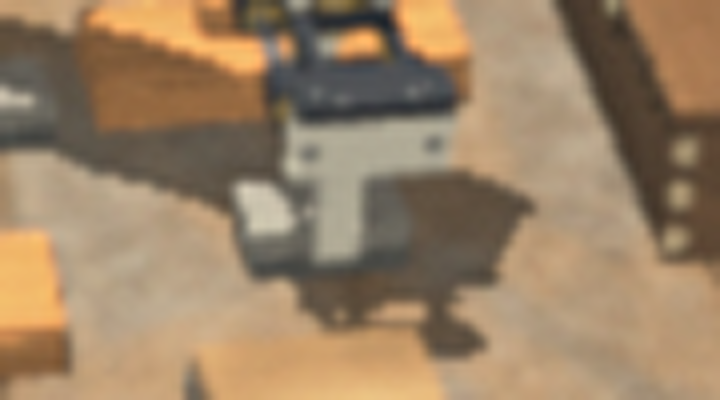

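Request:
{"op": "send_rows", "data": {"series": [{"fingers": -1, "x": 0, "y": 0, "z": 0, "spin": 0}, {"fingers": -1, "x": 0, "y": 0, "z": 0, "spin": 0}, {"fingers": -1, "x": 0, "y": 0, "z": 0, "spin": 0}, {"fingers": -1, "x": 0, "y": 0, "z": 0, "spin": 0}]}}

```text
time: 4.58
ee_pos: [0.6355, -0.3208, 0.0386]
ee_rot: [[-0.998, 0.001, 0.068], [-0.068, -0.001, -0.998], [-0.001, -1.0, 0.001]]
force: [0.1, -2.5, 4.1]
grip_width: 0.429
```

```bash
python3 plan.py; cat > fine.py <<'E'
# base poses: spread over fit settings and three fresh pictures
from h import *; import json
P=json.load(open("poses.json")); im=cv2.imread("pics/side1.png")
for n in ("base_long","base_mid","base_short"):
    q=np.array([refine(im,n,P[n],sig=s,pad=d)[0] for s,d in((.45,3),(.8,3),(.6,4),(.45,6))])
    print(n); print(np.c_[q[:,:2],np.degrees(q[:,2])]); P[n]=np.median(q,0).tolist()
json.dump(P,open("poses.json","w"))
E
python3 fine.py
```

```text
t 4.575 pos [ 0.6355 -0.3208  0.0386] yaw 3.9 grip 0.429 F [ 0.0757 -2.5267  4.1116] down [ 0.0007 -0.0014 -1.    ]
base_long
[[0.4471 0.1916 3.3027]
 [0.4473 0.1923 3.6773]
 [0.4473 0.1923 3.6491]
 [0.4478 0.1918 3.1942]]
base_mid
[[ 0.4361  0.0675 -3.0956]
 [ 0.4358  0.0687 -2.1718]
 [ 0.436   0.0688 -2.2454]
 [ 0.4365  0.0674 -3.1896]]
base_short
[[ 0.4268 -0.0912  6.8935]
 [ 0.4268 -0.091   7.1495]
 [ 0.4267 -0.0911  6.9809]
 [ 0.4267 -0.0911  6.9809]]
```

```bash
python3 plan.py .6355,-.3208,.14,3.9 .428,-.091,.14,7 .428,-.091,.055,7 
```

```text
t 4.575 pos [ 0.6355 -0.3208  0.0386] yaw 3.9 grip 0.429 F [ 0.0757 -2.5267  4.1116] down [ 0.0007 -0.0014 -1.    ]
-> 0.635 -0.321 0.140 yaw 3.9: 3 rows spin -0.0000
   x 0.0 y -33.8 z 0.0
   x 0.0 y -33.8 z 0.0
   x 0.0 y -33.8 z 0.0
-> 0.428 -0.091 0.140 yaw 7.0: 7 rows spin -0.0077
   x 27.3 y -0.0 z -34.8
   x 27.1 y -0.0 z -35.0
   x 26.8 y -0.0 z -35.2
   x 26.5 y -0.0 z -35.4
   x 26.3 y -0.0 z -35.6
   x 26.0 y -0.0 z -35.8
   x 25.7 y -0.0 z -36.0
-> 0.428 -0.091 0.055 yaw 7.0: 2 rows spin -0.0000
   x -0.0 y 42.5 z 0.0
   x -0.0 y 42.5 z 0.0
```

Request:
{"op": "send_rows", "data": {"series": [{"fingers": -1, "x": 0, "y": -20, "z": 0, "spin": 0}, {"fingers": -1, "x": 0, "y": -40, "z": 0, "spin": 0}, {"fingers": -1, "x": 0, "y": -40, "z": 0, "spin": 0}, {"fingers": -1, "x": 13.5, "y": 0, "z": -17.5, "spin": 0}, {"fingers": -1, "x": 27, "y": 0, "z": -35, "spin": -0.0077}, {"fingers": -1, "x": 27, "y": 0, "z": -35, "spin": -0.0077}, {"fingers": -1, "x": 26.5, "y": 0, "z": -35.5, "spin": -0.0077}, {"fingers": -1, "x": 26.5, "y": 0, "z": -35.5, "spin": -0.0077}]}}

```text
time: 5.58
ee_pos: [0.5017, -0.169, 0.1388]
ee_rot: [[-0.995, 0.0, 0.1], [-0.1, 0.002, -0.995], [-0.0, -1.0, -0.002]]
force: [0.6, 0.2, -1.2]
grip_width: 0.424
```

Request:
{"op": "send_rows", "data": {"series": [{"fingers": -1, "x": 26, "y": 0, "z": -35.5, "spin": -0.0077}, {"fingers": -1, "x": 26, "y": 0, "z": -36, "spin": -0.0077}, {"fingers": -1, "x": 13, "y": 0, "z": -18, "spin": -0.0077}, {"fingers": -1, "x": 0, "y": 0, "z": 0, "spin": 0}, {"fingers": -1, "x": 0, "y": 30, "z": 0, "spin": 0}, {"fingers": -1, "x": 0, "y": 30, "z": 0, "spin": 0}, {"fingers": -1, "x": 0, "y": 10, "z": 0, "spin": 0}, {"fingers": -1, "x": 0, "y": 0, "z": 0, "spin": 0}]}}

```text
time: 6.58
ee_pos: [0.4293, -0.0897, 0.068]
ee_rot: [[-0.993, -0.0, 0.121], [-0.121, 0.0, -0.993], [0.0, -1.0, -0.0]]
force: [0.1, -0.7, -0.6]
grip_width: 0.428
```

```bash
python3 plan.py .428,-.091,.055,7; python3 - <<'E'
from h import *; import json
P=json.load(open("poses.json"))
im=r.capture("side"); cv2.imwrite("pics/raw4.png",im); o=(265,175)
big=cv2.resize(im[175:230,265:345],None,fx=10,fy=10,interpolation=cv2.INTER_CUBIC)
draw(big,"base_short",P["base_short"],S=10,off=o)
s=r.observe(); p=s["ee_pos"]; draw(big,"stone_short",(p[0]-.001,p[1],np.radians(7)),z=p[2]-.0386,S=10,off=o,col=(255,0,255))
cv2.imwrite("pics/s4.png",big)
E
```

```text
t 6.575 pos [ 0.4293 -0.0897  0.068 ] yaw 7.0 grip 0.428 F [ 0.0947 -0.7184 -0.5829] down [-0.0003  0.     -1.    ]
-> 0.428 -0.091 0.055 yaw 7.0: 1 rows spin -0.0008
   x 1.5 y 13.0 z 1.2
```

View pics/s4.png

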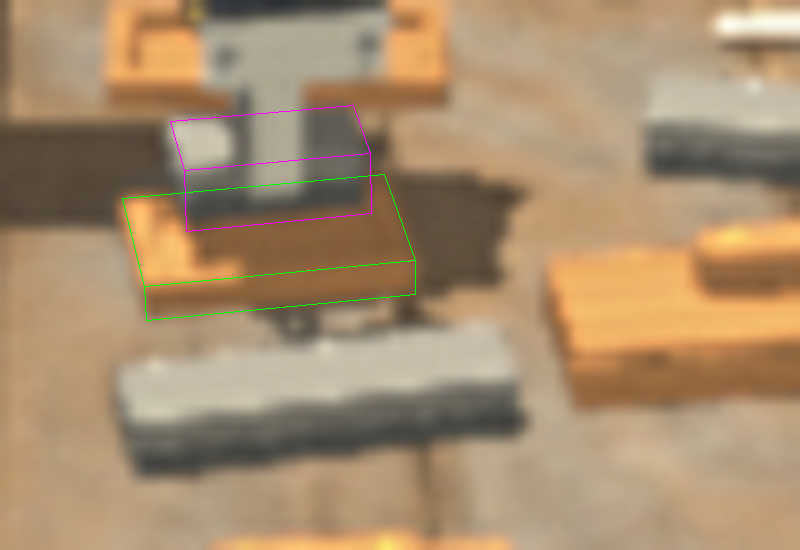

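The held stone (magenta, from arm kinematics) shows about 1 px above its prediction, and 1 px is about 8 mm in y for this camera. That's more than the play, so I'll set the stone on bare bench near the bases, look, and measure the fit's bias against the known arm pose.

```bash
python3 plan.py .429,-.09,.11,7 .546,.0,.11,2 .546,0,.044,2
```

```text
t 6.625 pos [ 0.4297 -0.0896  0.0686] yaw 7.0 grip 0.43 F [-0.5767  0.5541 -2.0265] down [ 0.0012 -0.0002 -1.    ]
-> 0.429 -0.090 0.110 yaw 7.0: 1 rows spin -0.0007
   x 0.7 y -41.4 z 0.3
-> 0.546 0.000 0.110 yaw 2.0: 4 rows spin 0.0218
   x -31.8 y -0.0 z -18.8
   x -31.4 y -0.0 z -19.5
   x -30.9 y -0.0 z -20.1
   x -30.5 y -0.0 z -20.8
-> 0.546 0.000 0.044 yaw 2.0: 2 rows spin -0.0000
   x -0.0 y 33.0 z 0.0
   x -0.0 y 33.0 z 0.0
```

Request:
{"op": "send_rows", "data": {"series": [{"fingers": -1, "x": 0, "y": -41, "z": 0, "spin": 0}, {"fingers": -1, "x": -32, "y": 0, "z": -19, "spin": 0.0218}, {"fingers": -1, "x": -31, "y": 0, "z": -19.5, "spin": 0.0218}, {"fingers": -1, "x": -31, "y": 0, "z": -20, "spin": 0.0218}, {"fingers": -1, "x": -30.5, "y": 0, "z": -21, "spin": 0.0218}, {"fingers": -1, "x": 0, "y": 32, "z": 0, "spin": 0}, {"fingers": -1, "x": 0, "y": 32, "z": 0, "spin": 0}, {"fingers": -1, "x": 0, "y": 0, "z": 0, "spin": 0}]}}

```text
time: 7.62
ee_pos: [0.5444, 0.0012, 0.0444]
ee_rot: [[-0.999, -0.004, 0.035], [-0.035, 0.0, -0.999], [0.004, -1.0, -0.0]]
force: [-0.9, -0.0, -1.1]
grip_width: 0.428
```

Request:
{"op": "send_rows", "data": {"series": [{"fingers": -1, "x": 0, "y": 2, "z": 0, "spin": 0}, {"fingers": -1, "x": 0, "y": 2, "z": 0, "spin": 0}, {"fingers": -1, "x": 0, "y": 2, "z": 0, "spin": 0}, {"fingers": -1, "x": 0, "y": 0, "z": 0, "spin": 0}]}}

```text
time: 8.12
ee_pos: [0.5458, 0.0012, 0.0395]
ee_rot: [[-0.999, 0.0, 0.035], [-0.035, 0.0, -0.999], [-0.0, -1.0, -0.0]]
force: [-0.3, 0.9, -2.3]
grip_width: 0.431
```

```bash
python3 plan.py .546,0,.0386,2
```

```text
t 8.125 pos [0.5458 0.0012 0.0395] yaw 2.0 grip 0.431 F [-0.2548  0.8998 -2.2941] down [ 0.0005  0.0001 -1.    ]
-> 0.546 0.000 0.039 yaw 2.0: 1 rows spin 0.0001
   x -0.1 y 0.9 z 1.2
```

Request:
{"op": "send_rows", "data": {"series": [{"fingers": -1, "x": 0, "y": 1, "z": 0, "spin": 0}, {"fingers": -1, "x": 0, "y": 0.5, "z": 0, "spin": 0}, {"fingers": -1, "x": 0, "y": 0, "z": 0, "spin": 0}]}}

```text
time: 8.5
ee_pos: [0.5459, 0.0012, 0.0385]
ee_rot: [[-0.999, 0.001, 0.035], [-0.035, 0.0, -0.999], [-0.001, -1.0, -0.0]]
force: [-1.4, 0.7, 4.8]
grip_width: 0.425
```

```bash
python3 plan.py
```

```text
t 8.5 pos [0.5459 0.0012 0.0385] yaw 2.0 grip 0.425 F [-1.3543  0.6576  4.8002] down [ 0.0006  0.0001 -1.    ]
```

Touchdown (Fz +4.8 N). Release, rise and move clear of the view.

Request:
{"op": "send_rows", "data": {"series": [{"fingers": 0.3, "x": 0, "y": 0, "z": 0, "spin": 0}, {"fingers": 0.3, "x": 0, "y": 0, "z": 0, "spin": 0}, {"fingers": 0.3, "x": 0, "y": 0, "z": 0, "spin": 0}, {"fingers": 0.3, "x": 0, "y": -40, "z": 0, "spin": 0}, {"fingers": 0.3, "x": 0, "y": -50, "z": 0, "spin": 0}, {"fingers": 1, "x": 8, "y": 0, "z": 45, "spin": 0}, {"fingers": 1, "x": 15, "y": 0, "z": 50, "spin": 0}, {"fingers": 1, "x": 15, "y": 0, "z": 50, "spin": 0}]}}

```text
time: 9.5
ee_pos: [0.5126, -0.1464, 0.1278]
ee_rot: [[-0.999, 0.001, 0.036], [-0.036, -0.0, -0.999], [-0.001, -1.0, 0.0]]
force: [-0.3, -0.5, 0.8]
grip_width: 0.925
```

Request:
{"op": "send_rows", "data": {"series": [{"fingers": 1, "x": 20, "y": 0, "z": 50, "spin": 0}, {"fingers": 1, "x": 20, "y": 0, "z": 50, "spin": 0}, {"fingers": 1, "x": 20, "y": 0, "z": 50, "spin": 0}, {"fingers": 1, "x": 25, "y": 0, "z": 50, "spin": 0}, {"fingers": 1, "x": 25, "y": 0, "z": 50, "spin": 0}, {"fingers": 1, "x": 25, "y": 0, "z": 50, "spin": 0}, {"fingers": 1, "x": 25, "y": 0, "z": 50, "spin": 0}, {"fingers": 1, "x": 20, "y": 0, "z": 50, "spin": 0}]}}

```text
time: 10.5
ee_pos: [0.3454, -0.5528, 0.1275]
ee_rot: [[-0.999, -0.0, 0.034], [-0.034, 0.0, -0.999], [0.0, -1.0, -0.0]]
force: [1.3, 0.0, 0.6]
grip_width: 0.999
```

```bash
python3 plan.py;python3 - <<'E'
from h import *; import json
P=json.load(open("poses.json"))
im=r.capture("side"); cv2.imwrite("pics/raw5.png",im); o=(260,150)
big=cv2.resize(im[150:240,260:375],None,fx=6,fy=6,interpolation=cv2.INTER_CUBIC)
T=(.545,.0012,np.radians(2))
for s,d in((.45,3),(.6,4),(.8,5)):
    p,e=refine(im,"stone_short",T,sig=s,pad=d); print(p[:2],np.degrees(p[2]),e)
draw(big,"stone_short",T,S=6,off=o,col=(255,0,255)); draw(big,"stone_short",p,S=6,off=o)
for n in("stone_long","base_short","base_mid"):
    p,e=refine(im,n,P[n]); print(n,p[:2]-P[n][:2])
cv2.imwrite("pics/s5.png",big)
E
```

```text
t 10.5 pos [ 0.3454 -0.5528  0.1275] yaw 2.0 grip 0.999 F [1.2808 0.0362 0.6323] down [-0.0004  0.0004 -1.    ]
[0.5444 0.0048] 1.0972499294960587 10.142543170616955
[0.5444 0.004 ] 1.9412691560804347 10.3319072482457
[0.5448 0.0039] 2.2374055978769403 10.931092150304698
stone_long [-0.0006  0.0002]
base_short [-0.0001  0.0003]
base_mid [ 0.0115 -0.0006]
```

View pics/s5.png

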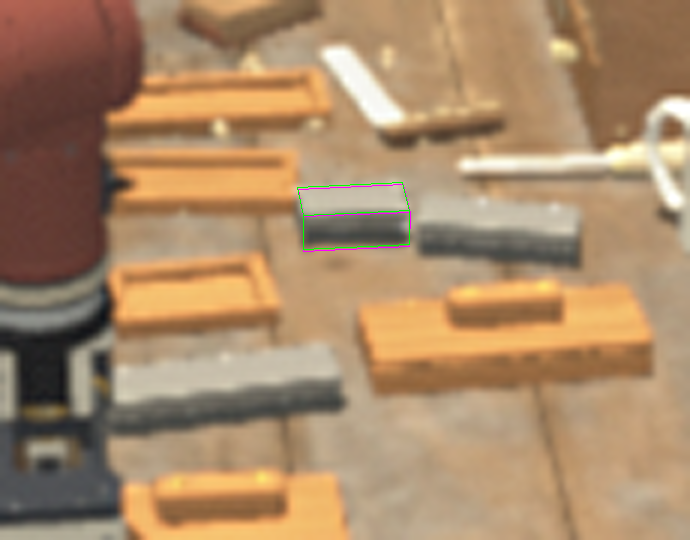

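With the arm clear, the fit of the placed stone (about (320,186) in full pixels) gives y about 3 mm greater than the known pose; x and yaw agree. I'll take 3 mm off all fitted y values. Next the long stone, which is nearby.

```bash
python3 plan.py .442,-.2215,.115,9.2 .442,-.2215,.0385,9.2
```

```text
t 10.55 pos [ 0.3392 -0.5619  0.1276] yaw 1.4 grip 1.002 F [-2.2385 -6.6415  1.0238] down [-0.004  -0.0098 -0.9999]
-> 0.442 -0.222 0.115 yaw 9.2: 8 rows spin -0.0170
   x -13.9 y 1.6 z -42.2
   x -14.6 y 1.6 z -42.0
   x -15.3 y 1.6 z -41.7
   x -16.0 y 1.6 z -41.5
   x -16.7 y 1.6 z -41.2
   x -17.4 y 1.6 z -40.9
   x -18.1 y 1.6 z -40.6
   x -18.8 y 1.6 z -40.3
-> 0.442 -0.222 0.038 yaw 9.2: 2 rows spin -0.0000
   x -0.0 y 38.3 z 0.0
   x -0.0 y 38.3 z 0.0
```

Request:
{"op": "send_rows", "data": {"series": [{"fingers": 1, "x": -14, "y": 1.5, "z": -42, "spin": -0.017}, {"fingers": 1, "x": -14.5, "y": 1.5, "z": -42, "spin": -0.017}, {"fingers": 1, "x": -15, "y": 1.5, "z": -41.5, "spin": -0.017}, {"fingers": 1, "x": -16, "y": 1.5, "z": -41.5, "spin": -0.017}, {"fingers": 1, "x": -17, "y": 1.5, "z": -41, "spin": -0.017}, {"fingers": 1, "x": -17.5, "y": 1.5, "z": -41, "spin": -0.017}, {"fingers": 1, "x": -18, "y": 1.5, "z": -40, "spin": -0.017}, {"fingers": 1, "x": -18, "y": 1.5, "z": -30, "spin": -0.012}]}}

```text
time: 11.55
ee_pos: [0.4472, -0.2187, 0.1156]
ee_rot: [[-0.986, -0.0, 0.167], [-0.167, 0.001, -0.986], [0.0, -1.0, -0.001]]
force: [-0.1, 0.5, -0.1]
grip_width: 0.998
```

Request:
{"op": "send_rows", "data": {"series": [{"fingers": 1, "x": 0, "y": 0, "z": 0, "spin": 0}, {"fingers": 1, "x": 0, "y": 0, "z": 0, "spin": 0}]}}

```text
time: 11.8
ee_pos: [0.4465, -0.222, 0.1157]
ee_rot: [[-0.986, -0.0, 0.164], [-0.164, -0.001, -0.986], [0.0, -1.0, 0.001]]
force: [-0.4, -0.2, -0.4]
grip_width: 1.001
```

```bash
python3 plan.py .442,-.2215,.0385,9.2
```

```text
t 11.8 pos [ 0.4465 -0.222   0.1157] yaw 9.4 grip 1.001 F [-0.4094 -0.1976 -0.3722] down [-0.0003 -0.0009 -1.    ]
-> 0.442 -0.222 0.038 yaw 9.2: 2 rows spin 0.0022
   x 2.2 y 38.6 z -0.6
   x 2.2 y 38.6 z -0.6
```

Request:
{"op": "send_rows", "data": {"series": [{"fingers": 1, "x": 4.5, "y": 38, "z": -0.5, "spin": 0}, {"fingers": 1, "x": 0, "y": 39, "z": 0, "spin": 0}, {"fingers": 0.2, "x": 0, "y": 0, "z": 0, "spin": 0}, {"fingers": -1, "x": 0, "y": 0, "z": 0, "spin": 0}, {"fingers": -1, "x": 0, "y": 0, "z": 0, "spin": 0}, {"fingers": -1, "x": 0, "y": 0, "z": 0, "spin": 0}, {"fingers": -1, "x": 0, "y": 0, "z": 0, "spin": 0}, {"fingers": -1, "x": 0, "y": 0, "z": 0, "spin": 0}], "squeeze": 40}}

```text
time: 12.8
ee_pos: [0.4426, -0.2211, 0.039]
ee_rot: [[-0.986, 0.0, 0.165], [-0.165, 0.0, -0.986], [-0.0, -1.0, 0.0]]
force: [-0.7, -0.2, 1.6]
grip_width: 0.425
```

Request:
{"op": "send_rows", "data": {"series": [{"fingers": -1, "x": 0, "y": 0, "z": 0, "spin": 0}, {"fingers": -1, "x": 0, "y": 0, "z": 0, "spin": 0}, {"fingers": -1, "x": 0, "y": 0, "z": 0, "spin": 0}, {"fingers": -1, "x": 0, "y": 0, "z": 0, "spin": 0}]}}

```text
time: 13.3
ee_pos: [0.4426, -0.2211, 0.039]
ee_rot: [[-0.986, 0.0, 0.165], [-0.165, 0.0, -0.986], [-0.0, -1.0, 0.0]]
force: [-0.4, 1.1, 5.6]
grip_width: 0.428
```

```bash
python3 plan.py .442,-.2215,.14,9.2 .5,0.0,.14,6 .447,.189,.14,3.4 .447,.189,.06,3.4
```

```text
t 13.3 pos [ 0.4426 -0.2211  0.039 ] yaw 9.5 grip 0.428 F [-0.3506  1.0881  5.6027] down [ 0.0004  0.0001 -1.    ]
-> 0.442 -0.222 0.140 yaw 9.2: 3 rows spin 0.0018
   x 0.2 y -33.7 z 0.1
   x 0.2 y -33.7 z 0.1
   x 0.2 y -33.7 z 0.1
-> 0.500 0.000 0.140 yaw 6.0: 6 rows spin 0.0093
   x -15.4 y -0.0 z -34.9
   x -15.1 y -0.0 z -35.0
   x -14.8 y -0.0 z -35.2
   x -14.5 y -0.0 z -35.3
   x -14.1 y -0.0 z -35.4
   x -13.8 y -0.0 z -35.6
-> 0.447 0.189 0.140 yaw 3.4: 5 rows spin 0.0091
   x 6.6 y -0.0 z -38.7
   x 6.9 y -0.0 z -38.6
   x 7.3 y -0.0 z -38.6
   x 7.6 y -0.0 z -38.5
   x 8.0 y -0.0 z -38.4
-> 0.447 0.189 0.060 yaw 3.4: 2 rows spin -0.0000
   x -0.0 y 40.0 z 0.0
   x -0.0 y 40.0 z 0.0
```

Request:
{"op": "send_rows", "data": {"series": [{"fingers": -1, "x": 0, "y": -20, "z": 0, "spin": 0}, {"fingers": -1, "x": 0, "y": -40, "z": 0, "spin": 0}, {"fingers": -1, "x": 0, "y": -41, "z": 0, "spin": 0}, {"fingers": -1, "x": -15, "y": 0, "z": -35, "spin": 0.0097}, {"fingers": -1, "x": -15, "y": 0, "z": -35, "spin": 0.0097}, {"fingers": -1, "x": -15, "y": 0, "z": -35, "spin": 0.0097}, {"fingers": -1, "x": -14.5, "y": 0, "z": -35, "spin": 0.0097}, {"fingers": -1, "x": -14, "y": 0, "z": -35.5, "spin": 0.0097}]}}

```text
time: 14.3
ee_pos: [0.4887, -0.0357, 0.1387]
ee_rot: [[-0.993, -0.002, 0.117], [-0.117, -0.0, -0.993], [0.002, -1.0, -0.0]]
force: [1.0, -0.9, -3.3]
grip_width: 0.425
```

Request:
{"op": "send_rows", "data": {"series": [{"fingers": -1, "x": -14, "y": 0, "z": -35.5, "spin": 0.0097}, {"fingers": -1, "x": 6.5, "y": 0, "z": -38.5, "spin": 0.0097}, {"fingers": -1, "x": 7, "y": 0, "z": -38.5, "spin": 0.0097}, {"fingers": -1, "x": 7.5, "y": 0, "z": -38.5, "spin": 0.0097}, {"fingers": -1, "x": 7.5, "y": 0, "z": -38.5, "spin": 0.0097}, {"fingers": -1, "x": 8, "y": 0, "z": -38.5, "spin": 0.0097}, {"fingers": -1, "x": 0, "y": 0, "z": 0, "spin": 0}, {"fingers": -1, "x": 0, "y": 0, "z": 0, "spin": 0}]}}

```text
time: 15.3
ee_pos: [0.4453, 0.1877, 0.139]
ee_rot: [[-0.998, -0.002, 0.059], [-0.059, -0.002, -0.998], [0.002, -1.0, 0.002]]
force: [0.4, -0.5, -3.3]
grip_width: 0.427
```

```bash
python3 plan.py .447,.189,.06,3.4
```

```text
t 15.3 pos [0.4453 0.1877 0.139 ] yaw 3.4 grip 0.427 F [ 0.4109 -0.5337 -3.332 ] down [-0.0015 -0.0016 -1.    ]
-> 0.447 0.189 0.060 yaw 3.4: 2 rows spin 0.0000
   x -0.9 y 39.5 z -0.6
   x -0.9 y 39.5 z -0.6
```

Request:
{"op": "send_rows", "data": {"series": [{"fingers": -1, "x": -1.5, "y": 40, "z": -1, "spin": 0}, {"fingers": -1, "x": 0, "y": 36, "z": 0, "spin": 0}, {"fingers": -1, "x": 0, "y": 4, "z": 0, "spin": 0}, {"fingers": -1, "x": 0, "y": 3, "z": 0, "spin": 0}, {"fingers": -1, "x": 0, "y": 3, "z": 0, "spin": 0}, {"fingers": -1, "x": 0, "y": 2, "z": 0, "spin": 0}, {"fingers": -1, "x": 0, "y": 0, "z": 0, "spin": 0}]}}

```text
time: 16.18
ee_pos: [0.4475, 0.1898, 0.0521]
ee_rot: [[-0.998, 0.001, 0.059], [-0.059, 0.0, -0.998], [-0.001, -1.0, -0.0]]
force: [0.4, 0.7, -3.3]
grip_width: 0.426
```

Request:
{"op": "send_rows", "data": {"series": [{"fingers": -1, "x": 0, "y": 2.5, "z": 0, "spin": 0}, {"fingers": -1, "x": 0, "y": 0, "z": -3, "spin": 0}, {"fingers": -1, "x": 0, "y": 0, "z": -2, "spin": 0}, {"fingers": -1, "x": 0, "y": 0, "z": 0, "spin": 0}, {"fingers": -1, "x": 0, "y": 0, "z": 0, "spin": 0}]}}

```text
time: 16.8
ee_pos: [0.447, 0.1931, 0.0491]
ee_rot: [[-0.998, -0.0, 0.059], [-0.059, -0.002, -0.998], [0.0, -1.0, 0.002]]
force: [0.1, -5.7, -2.8]
grip_width: 0.425
```

Request:
{"op": "send_rows", "data": {"series": [{"fingers": -1, "x": 0, "y": 0, "z": 5, "spin": 0}, {"fingers": -1, "x": 0, "y": 0, "z": 3, "spin": 0}, {"fingers": -1, "x": 0, "y": 0, "z": 2, "spin": 0}, {"fingers": -1, "x": 0, "y": 0, "z": 0, "spin": 0}, {"fingers": -1, "x": 0, "y": 0, "z": 0, "spin": 0}]}}

```text
time: 17.42
ee_pos: [0.4476, 0.185, 0.0492]
ee_rot: [[-0.998, 0.0, 0.06], [-0.06, 0.0, -0.998], [-0.0, -1.0, -0.0]]
force: [-0.5, 0.7, -3.2]
grip_width: 0.427
```

Request:
{"op": "send_rows", "data": {"series": [{"fingers": -1, "x": 0, "y": 0, "z": 3, "spin": 0}, {"fingers": -1, "x": 0, "y": 0, "z": 2, "spin": 0}, {"fingers": -1, "x": 0, "y": 0, "z": 1, "spin": 0}, {"fingers": -1, "x": 0, "y": 0, "z": 0, "spin": 0}, {"fingers": -1, "x": 0, "y": 0, "z": 0, "spin": 0}]}}

```text
time: 18.05
ee_pos: [0.4477, 0.181, 0.0493]
ee_rot: [[-0.998, 0.0, 0.063], [-0.063, 0.003, -0.998], [-0.0, -1.0, -0.003]]
force: [-1.3, 5.4, -3.8]
grip_width: 0.428
```

Request:
{"op": "send_rows", "data": {"series": [{"fingers": -1, "x": 0, "y": 0, "z": -4, "spin": 0}, {"fingers": -1, "x": 0, "y": 0, "z": -3.5, "spin": 0}, {"fingers": -1, "x": 0, "y": 2, "z": 0, "spin": 0}, {"fingers": -1, "x": 0, "y": 1, "z": 0, "spin": 0}, {"fingers": -1, "x": 0, "y": 1, "z": 0, "spin": 0}, {"fingers": -1, "x": 0, "y": 0, "z": 0, "spin": 0}, {"fingers": -1, "x": 0, "y": 0, "z": 0, "spin": 0}]}}

```text
time: 18.92
ee_pos: [0.4475, 0.1861, 0.0452]
ee_rot: [[-0.998, 0.0, 0.059], [-0.059, 0.0, -0.998], [-0.0, -1.0, -0.0]]
force: [0.2, -1.1, -3.0]
grip_width: 0.429
```

Request:
{"op": "send_rows", "data": {"series": [{"fingers": -1, "x": 0, "y": 1, "z": -0.5, "spin": 0}, {"fingers": -1, "x": 0, "y": 0.5, "z": 0, "spin": 0}, {"fingers": -1, "x": 0, "y": 0, "z": 0, "spin": 0}, {"fingers": -1, "x": 0, "y": 0, "z": 0, "spin": 0}]}}

```text
time: 19.42
ee_pos: [0.4476, 0.1862, 0.045]
ee_rot: [[-0.998, 0.0, 0.059], [-0.059, -0.0, -0.998], [-0.0, -1.0, 0.0]]
force: [-1.9, -1.8, 7.4]
grip_width: 0.427
```

Long stone seated (contact both sides, play 12 mm as it should be, floor contact 7.4 N). Release, rise, go to the short stone.

Request:
{"op": "send_rows", "data": {"series": [{"fingers": 0.3, "x": 0, "y": 0, "z": 0, "spin": 0}, {"fingers": 0.3, "x": 0, "y": 0, "z": 0, "spin": 0}, {"fingers": 0.3, "x": 0, "y": 0, "z": 0, "spin": 0}, {"fingers": 0.3, "x": 0, "y": -20, "z": 0, "spin": 0}, {"fingers": 0.6, "x": 0, "y": -40, "z": 0, "spin": 0}, {"fingers": 1, "x": -24, "y": 0, "z": 45, "spin": 0.006}, {"fingers": 1, "x": -24, "y": 0, "z": 45, "spin": 0.006}, {"fingers": 1, "x": -24, "y": 0, "z": 45, "spin": 0.006}]}}

```text
time: 20.42
ee_pos: [0.5274, 0.0547, 0.1038]
ee_rot: [[-0.999, 0.001, 0.042], [-0.042, 0.0, -0.999], [-0.001, -1.0, -0.0]]
force: [1.0, 0.3, 0.7]
grip_width: 0.986
```

Request:
{"op": "send_rows", "data": {"series": [{"fingers": 1, "x": -20, "y": 0, "z": 40, "spin": 0.006}, {"fingers": 1, "x": 0, "y": 0, "z": 0, "spin": 0}, {"fingers": 1, "x": 0, "y": 0, "z": 0, "spin": 0}]}}

```text
time: 20.8
ee_pos: [0.5476, 0.0175, 0.1033]
ee_rot: [[-0.999, -0.001, 0.036], [-0.036, 0.001, -0.999], [0.001, -1.0, -0.001]]
force: [-0.2, 0.5, -0.2]
grip_width: 0.998
```

```bash
python3 plan.py .546,.001,.0385,2
```

```text
t 20.8 pos [0.5476 0.0175 0.1033] yaw 2.1 grip 0.998 F [-0.2258  0.4625 -0.248 ] down [-0.0012  0.0011 -1.    ]
-> 0.546 0.001 0.038 yaw 2.0: 2 rows spin 0.0006
   x 1.1 y 32.4 z 8.2
   x 1.1 y 32.4 z 8.2
```

Request:
{"op": "send_rows", "data": {"series": [{"fingers": 1, "x": 2, "y": 20, "z": 16.5, "spin": 0}, {"fingers": 1, "x": 0, "y": 44.5, "z": 0, "spin": 0}, {"fingers": 0.2, "x": 0, "y": 0, "z": 0, "spin": 0}, {"fingers": -1, "x": 0, "y": 0, "z": 0, "spin": 0}, {"fingers": -1, "x": 0, "y": 0, "z": 0, "spin": 0}, {"fingers": -1, "x": 0, "y": 0, "z": 0, "spin": 0}, {"fingers": -1, "x": 0, "y": 0, "z": 0, "spin": 0}, {"fingers": -1, "x": 0, "y": 0, "z": 0, "spin": 0}], "squeeze": 35}}

```text
time: 21.8
ee_pos: [0.547, 0.0003, 0.0396]
ee_rot: [[-0.999, 0.001, 0.035], [-0.035, 0.001, -0.999], [-0.001, -1.0, -0.0]]
force: [-0.4, 1.2, 2.0]
grip_width: 0.429
```

Request:
{"op": "send_rows", "data": {"series": [{"fingers": -1, "x": 0, "y": 0, "z": 0, "spin": 0}, {"fingers": -1, "x": 0, "y": 0, "z": 0, "spin": 0}]}}

```text
time: 22.05
ee_pos: [0.547, 0.0003, 0.0396]
ee_rot: [[-0.999, 0.001, 0.035], [-0.035, 0.0, -0.999], [-0.001, -1.0, -0.0]]
force: [-0.7, 0.6, 4.7]
grip_width: 0.423
```

```bash
python3 plan.py .546,.001,.11,2 .428,-.095,.11,7 .428,-.095,.055,7
```

```text
t 22.05 pos [0.547  0.0003 0.0396] yaw 2.0 grip 0.423 F [-0.6959  0.6253  4.7255] down [ 0.0006  0.0005 -1.    ]
-> 0.546 0.001 0.110 yaw 2.0: 2 rows spin 0.0003
   x 0.5 y -35.2 z -0.4
   x 0.5 y -35.2 z -0.4
-> 0.428 -0.095 0.110 yaw 7.0: 4 rows spin -0.0218
   x 30.3 y -0.0 z 23.0
   x 30.8 y -0.0 z 22.3
   x 31.3 y -0.0 z 21.6
   x 31.8 y -0.0 z 20.9
-> 0.428 -0.095 0.055 yaw 7.0: 2 rows spin -0.0000
   x -0.0 y 27.5 z 0.0
   x -0.0 y 27.5 z 0.0
```

Request:
{"op": "send_rows", "data": {"series": [{"fingers": -1, "x": 0, "y": -25, "z": 0, "spin": 0}, {"fingers": -1, "x": 0, "y": -45, "z": 0, "spin": 0}, {"fingers": -1, "x": 30, "y": 0, "z": 23, "spin": -0.0218}, {"fingers": -1, "x": 31, "y": 0, "z": 22.5, "spin": -0.0218}, {"fingers": -1, "x": 31, "y": 0, "z": 21.5, "spin": -0.0218}, {"fingers": -1, "x": 31.5, "y": 0, "z": 21, "spin": -0.0218}, {"fingers": -1, "x": 0, "y": 0, "z": 0, "spin": 0}, {"fingers": -1, "x": 0, "y": 0, "z": 0, "spin": 0}]}}

```text
time: 23.05
ee_pos: [0.43, -0.0961, 0.109]
ee_rot: [[-0.993, 0.001, 0.122], [-0.122, 0.0, -0.993], [-0.001, -1.0, -0.0]]
force: [0.2, 0.7, -2.0]
grip_width: 0.424
```

```bash
python3 plan.py .429,-.095,.055,7
```

```text
t 23.05 pos [ 0.43   -0.0961  0.109 ] yaw 7.0 grip 0.424 F [ 0.1538  0.7134 -2.0469] down [ 0.0006  0.0002 -1.    ]
-> 0.429 -0.095 0.055 yaw 7.0: 2 rows spin 0.0001
   x 0.4 y 27.0 z -0.6
   x 0.4 y 27.0 z -0.6
```

Request:
{"op": "send_rows", "data": {"series": [{"fingers": -1, "x": 1, "y": 30, "z": -1, "spin": 0}, {"fingers": -1, "x": 0, "y": 18, "z": 0, "spin": 0}, {"fingers": -1, "x": 0, "y": 4, "z": 0, "spin": 0}, {"fingers": -1, "x": 0, "y": 3, "z": 0, "spin": 0}, {"fingers": -1, "x": 0, "y": 3, "z": 0, "spin": 0}, {"fingers": -1, "x": 0, "y": 0, "z": 0, "spin": 0}, {"fingers": -1, "x": 0, "y": 0, "z": 0, "spin": 0}]}}

```text
time: 23.92
ee_pos: [0.4286, -0.0954, 0.0515]
ee_rot: [[-0.993, 0.001, 0.122], [-0.122, -0.0, -0.993], [-0.001, -1.0, 0.0]]
force: [-0.2, -0.7, -2.6]
grip_width: 0.429
```

Request:
{"op": "send_rows", "data": {"series": [{"fingers": -1, "x": 0, "y": 0, "z": -3, "spin": 0}, {"fingers": -1, "x": 0, "y": 0, "z": -3, "spin": 0}, {"fingers": -1, "x": 0, "y": 0, "z": -1.5, "spin": 0}, {"fingers": -1, "x": 0, "y": 0, "z": 0, "spin": 0}, {"fingers": -1, "x": 0, "y": 0, "z": 0, "spin": 0}]}}

```text
time: 24.55
ee_pos: [0.4276, -0.0885, 0.0513]
ee_rot: [[-0.993, 0.0, 0.121], [-0.121, -0.001, -0.993], [-0.0, -1.0, 0.001]]
force: [-0.2, -2.5, -0.4]
grip_width: 0.425
```

Request:
{"op": "send_rows", "data": {"series": [{"fingers": -1, "x": 0, "y": 0, "z": 5, "spin": 0}, {"fingers": -1, "x": 0, "y": 0, "z": 5, "spin": 0}, {"fingers": -1, "x": 0, "y": 0, "z": 3, "spin": 0}, {"fingers": -1, "x": 0, "y": 0, "z": 2, "spin": 0}, {"fingers": -1, "x": 0, "y": 0, "z": 0, "spin": 0}, {"fingers": -1, "x": 0, "y": 0, "z": 0, "spin": 0}]}}

```text
time: 25.3
ee_pos: [0.4291, -0.1003, 0.0511]
ee_rot: [[-0.992, -0.001, 0.124], [-0.124, 0.003, -0.992], [0.001, -1.0, -0.003]]
force: [0.8, 5.3, -0.7]
grip_width: 0.425
```

Request:
{"op": "send_rows", "data": {"series": [{"fingers": -1, "x": 0, "y": 0, "z": -4, "spin": 0}, {"fingers": -1, "x": 0, "y": 0, "z": -3.5, "spin": 0}, {"fingers": -1, "x": 0, "y": 2.5, "z": 0, "spin": 0}, {"fingers": -1, "x": 0, "y": 1.5, "z": 0, "spin": 0}, {"fingers": -1, "x": 0, "y": 1, "z": 0, "spin": 0}, {"fingers": -1, "x": 0, "y": 1, "z": 0, "spin": 0}, {"fingers": -1, "x": 0, "y": 0, "z": 0, "spin": 0}, {"fingers": -1, "x": 0, "y": 0, "z": 0, "spin": 0}]}}

```text
time: 26.3
ee_pos: [0.4284, -0.0956, 0.0455]
ee_rot: [[-0.993, 0.0, 0.122], [-0.122, -0.0, -0.993], [-0.0, -1.0, 0.0]]
force: [-0.5, -1.4, 5.4]
grip_width: 0.429
```

Request:
{"op": "send_rows", "data": {"series": [{"fingers": 0.3, "x": 0, "y": 0, "z": 0, "spin": 0}, {"fingers": 0.3, "x": 0, "y": 0, "z": 0, "spin": 0}, {"fingers": 0.3, "x": 0, "y": 0, "z": 0, "spin": 0}, {"fingers": 0.3, "x": 0, "y": -20, "z": 0, "spin": 0}, {"fingers": 0.6, "x": 0, "y": -45, "z": 0, "spin": 0}, {"fingers": 1, "x": 0, "y": 0, "z": 0, "spin": 0}]}}

```text
time: 27.05
ee_pos: [0.4303, -0.0957, 0.1124]
ee_rot: [[-0.992, 0.006, 0.122], [-0.122, -0.001, -0.993], [-0.006, -1.0, 0.002]]
force: [-0.3, 0.4, 0.5]
grip_width: 0.819
```

```bash
python3 plan.py .6474,-.0296,.11,-14.6 .6474,-.0296,.0385,-14.6
```

```text
t 27.05 pos [ 0.4303 -0.0957  0.1124] yaw 7.0 grip 0.819 F [-0.3381  0.371   0.5477] down [ 0.0063 -0.0011 -1.    ]
-> 0.647 -0.030 0.110 yaw -14.6: 6 rows spin 0.0629
   x -37.3 y 0.4 z -6.5
   x -36.8 y 0.4 z -8.8
   x -36.1 y 0.4 z -11.1
   x -35.4 y 0.4 z -13.4
   x -34.5 y 0.4 z -15.6
   x -33.4 y 0.4 z -17.7
-> 0.647 -0.030 0.038 yaw -14.6: 2 rows spin -0.0000
   x 0.0 y 35.8 z -0.0
   x 0.0 y 35.8 z -0.0
```

Request:
{"op": "send_rows", "data": {"series": [{"fingers": 1, "x": -37.5, "y": 0, "z": -6.5, "spin": 0.063}, {"fingers": 1, "x": -37, "y": 0, "z": -9, "spin": 0.063}, {"fingers": 1, "x": -36, "y": 0, "z": -11, "spin": 0.063}, {"fingers": 1, "x": -35.5, "y": 0, "z": -13.5, "spin": 0.063}, {"fingers": 1, "x": -34.5, "y": 0, "z": -15.5, "spin": 0.063}, {"fingers": 1, "x": -33.5, "y": 0, "z": -17.5, "spin": 0.063}, {"fingers": 1, "x": 0, "y": 0, "z": 0, "spin": 0}, {"fingers": 1, "x": 0, "y": 0, "z": 0, "spin": 0}]}}

```text
time: 28.05
ee_pos: [0.6444, -0.0299, 0.1088]
ee_rot: [[-0.968, -0.003, -0.253], [0.253, -0.0, -0.968], [0.003, -1.0, 0.001]]
force: [0.5, 0.4, 0.3]
grip_width: 1.0
```

```bash
python3 plan.py .6474,-.0296,.0385,-14.6;python3 - <<'E'
from h import *; import json
P=json.load(open("poses.json"))
o=(240,140); im=r.capture("side"); big=cv2.resize(im[140:260,240:400],None,fx=5,fy=5,interpolation=cv2.INTER_CUBIC)
draw(big,"stone_mid",P["stone_mid"],off=o)
cv2.imwrite("pics/s6.png",big)
im0=cv2.imread("pics/raw5.png")
for s,d in((.45,3),(.6,4),(.8,4)):
    p,e=refine(im0,"stone_mid",P["stone_mid"],sig=s,pad=d); print(p[:2],np.degrees(p[2]),e)
E
```

```text
t 28.05 pos [ 0.6444 -0.0299  0.1088] yaw -14.6 grip 1.0 F [0.5371 0.424  0.3469] down [-0.0035 -0.0005 -1.    ]
-> 0.647 -0.030 0.038 yaw -14.6: 2 rows spin -0.0003
   x -1.4 y 35.1 z -0.5
   x -1.4 y 35.1 z -0.5
[ 0.6456 -0.0251] -14.396936437935908 10.065482751763994
[ 0.6465 -0.026 ] -13.98013782690584 11.064432281990484
[ 0.6461 -0.0264] -14.397043453251833 11.08312989731913
```

View pics/s6.png

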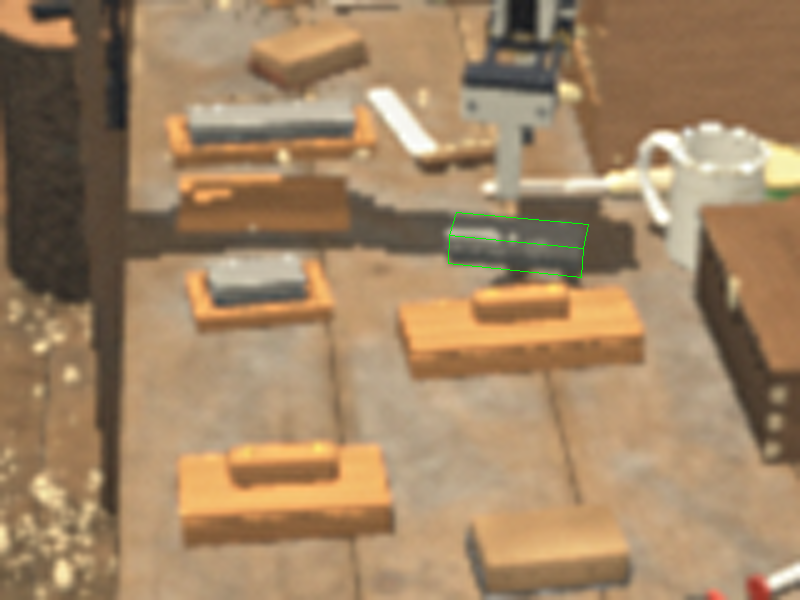

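Long and short stones sit in their boxes, about (288,163) and (291,196) in full pixels, and the gripper is over the mid stone. Descend and grip.

Request:
{"op": "send_rows", "data": {"series": [{"fingers": 1, "x": -1, "y": 40, "z": -0.5, "spin": 0}, {"fingers": 1, "x": 0, "y": 30, "z": 0, "spin": 0}, {"fingers": 0.2, "x": 0, "y": 0, "z": 0, "spin": 0}, {"fingers": -1, "x": 0, "y": 0, "z": 0, "spin": 0}, {"fingers": -1, "x": 0, "y": 0, "z": 0, "spin": 0}, {"fingers": -1, "x": 0, "y": 0, "z": 0, "spin": 0}, {"fingers": -1, "x": 0, "y": 0, "z": 0, "spin": 0}, {"fingers": -1, "x": 0, "y": 0, "z": 0, "spin": 0}], "squeeze": 40}}

```text
time: 29.1
ee_pos: [0.6475, -0.0287, 0.0405]
ee_rot: [[-0.968, 0.001, -0.252], [0.252, 0.001, -0.968], [-0.001, -1.0, -0.001]]
force: [-0.2, 1.3, 1.9]
grip_width: 0.425
```

Request:
{"op": "send_rows", "data": {"series": [{"fingers": -1, "x": 0, "y": 0, "z": 0, "spin": 0}, {"fingers": -1, "x": 0, "y": 0, "z": 0, "spin": 0}]}}

```text
time: 29.35
ee_pos: [0.6475, -0.0287, 0.0406]
ee_rot: [[-0.968, 0.001, -0.253], [0.253, 0.001, -0.968], [-0.001, -1.0, -0.001]]
force: [-0.3, 1.5, 2.2]
grip_width: 0.426
```

```bash
python3 plan.py .645,-.029,.11,-14.6 .436,.0645,.11,-2.7 .436,.0645,.055,-2.7
```

```text
t 29.35 pos [ 0.6475 -0.0287  0.0406] yaw -14.6 grip 0.426 F [-0.346   1.4723  2.2328] down [ 0.0008  0.0008 -1.    ]
-> 0.645 -0.029 0.110 yaw -14.6: 2 rows spin -0.0003
   x 1.1 y -34.7 z 0.5
   x 1.1 y -34.7 z 0.5
-> 0.436 0.065 0.110 yaw -2.7: 6 rows spin -0.0346
   x 37.6 y -0.0 z -6.3
   x 37.4 y -0.0 z -7.6
   x 37.1 y -0.0 z -8.9
   x 36.8 y -0.0 z -10.2
   x 36.4 y -0.0 z -11.4
   x 36.0 y -0.0 z -12.7
-> 0.436 0.065 0.055 yaw -2.7: 2 rows spin -0.0000
   x 0.0 y 27.5 z -0.0
   x 0.0 y 27.5 z -0.0
```

Request:
{"op": "send_rows", "data": {"series": [{"fingers": -1, "x": 0, "y": -25, "z": 0, "spin": 0}, {"fingers": -1, "x": 0, "y": -45, "z": 0, "spin": 0}, {"fingers": -1, "x": 37.5, "y": 0, "z": -6.5, "spin": -0.0346}, {"fingers": -1, "x": 37.5, "y": 0, "z": -7.5, "spin": -0.0346}, {"fingers": -1, "x": 37, "y": 0, "z": -9, "spin": -0.0346}, {"fingers": -1, "x": 37, "y": 0, "z": -10, "spin": -0.0346}, {"fingers": -1, "x": 36.5, "y": 0, "z": -11.5, "spin": -0.0346}, {"fingers": -1, "x": 36, "y": 0, "z": -12.5, "spin": -0.0346}]}}

```text
time: 30.35
ee_pos: [0.4362, 0.0643, 0.1097]
ee_rot: [[-0.999, -0.002, -0.047], [0.047, -0.001, -0.999], [0.001, -1.0, 0.001]]
force: [-0.0, 0.5, -3.4]
grip_width: 0.424
```

Request:
{"op": "send_rows", "data": {"series": [{"fingers": -1, "x": 0, "y": 0, "z": 0, "spin": 0}, {"fingers": -1, "x": 0, "y": 0, "z": 0, "spin": 0}]}}

```text
time: 30.6
ee_pos: [0.4388, 0.0639, 0.1101]
ee_rot: [[-0.999, 0.001, -0.048], [0.048, -0.001, -0.999], [-0.001, -1.0, 0.0]]
force: [0.4, -0.1, -3.0]
grip_width: 0.428
```

```bash
python3 plan.py .4375,.0645,.0525,-2.7
```

```text
t 30.6 pos [0.4388 0.0639 0.1101] yaw -2.8 grip 0.428 F [ 0.4484 -0.0937 -3.0027] down [ 0.0011 -0.0005 -1.    ]
-> 0.438 0.065 0.052 yaw -2.7: 2 rows spin -0.0006
   x 0.6 y 28.8 z -0.3
   x 0.6 y 28.8 z -0.3
```

Request:
{"op": "send_rows", "data": {"series": [{"fingers": -1, "x": 1, "y": 30, "z": -0.5, "spin": 0}, {"fingers": -1, "x": 0, "y": 18, "z": 0, "spin": 0}, {"fingers": -1, "x": 0, "y": 4, "z": 0, "spin": 0}, {"fingers": -1, "x": 0, "y": 3, "z": 0, "spin": 0}, {"fingers": -1, "x": 0, "y": 3, "z": 0, "spin": 0}, {"fingers": -1, "x": 0, "y": 0, "z": 0, "spin": 0}, {"fingers": -1, "x": 0, "y": 0, "z": 0, "spin": 0}]}}

```text
time: 31.48
ee_pos: [0.4373, 0.0649, 0.0525]
ee_rot: [[-0.999, 0.001, -0.048], [0.048, 0.0, -0.999], [-0.001, -1.0, -0.0]]
force: [0.3, -0.5, -3.1]
grip_width: 0.422
```

Request:
{"op": "send_rows", "data": {"series": [{"fingers": -1, "x": 0, "y": 0, "z": -3, "spin": 0}, {"fingers": -1, "x": 0, "y": 0, "z": -3, "spin": 0}, {"fingers": -1, "x": 0, "y": 0, "z": -2, "spin": 0}, {"fingers": -1, "x": 0, "y": 0, "z": 0, "spin": 0}, {"fingers": -1, "x": 0, "y": 0, "z": 0, "spin": 0}]}}

```text
time: 32.1
ee_pos: [0.4371, 0.07, 0.0522]
ee_rot: [[-0.999, -0.001, -0.053], [0.053, -0.003, -0.999], [0.001, -1.0, 0.003]]
force: [-0.7, -5.7, -1.7]
grip_width: 0.423
```

Request:
{"op": "send_rows", "data": {"series": [{"fingers": -1, "x": 0, "y": 0, "z": 5, "spin": 0}, {"fingers": -1, "x": 0, "y": 0, "z": 5, "spin": 0}, {"fingers": -1, "x": 0, "y": 0, "z": 4, "spin": 0}, {"fingers": -1, "x": 0, "y": 0, "z": 2, "spin": 0}, {"fingers": -1, "x": 0, "y": 0, "z": 0, "spin": 0}, {"fingers": -1, "x": 0, "y": 0, "z": 0, "spin": 0}]}}

```text
time: 32.85
ee_pos: [0.4369, 0.0588, 0.0522]
ee_rot: [[-0.999, 0.0, -0.047], [0.047, 0.002, -0.999], [-0.0, -1.0, -0.002]]
force: [0.2, 5.5, -2.9]
grip_width: 0.429
```

Request:
{"op": "send_rows", "data": {"series": [{"fingers": -1, "x": 0, "y": 0, "z": -4, "spin": 0}, {"fingers": -1, "x": 0, "y": 0, "z": -4, "spin": 0}, {"fingers": -1, "x": 0, "y": 2.5, "z": 0, "spin": 0}, {"fingers": -1, "x": 0, "y": 1.5, "z": 0, "spin": 0}, {"fingers": -1, "x": 0, "y": 1, "z": 0, "spin": 0}, {"fingers": -1, "x": 0, "y": 1.5, "z": 0, "spin": 0}, {"fingers": -1, "x": 0, "y": 0, "z": 0, "spin": 0}, {"fingers": -1, "x": 0, "y": 0, "z": 0, "spin": 0}]}}

```text
time: 33.85
ee_pos: [0.437, 0.0646, 0.0464]
ee_rot: [[-0.999, 0.0, -0.048], [0.048, 0.0, -0.999], [-0.0, -1.0, -0.0]]
force: [-0.9, -1.1, 5.2]
grip_width: 0.427
```

Request:
{"op": "send_rows", "data": {"series": [{"fingers": 0.3, "x": 0, "y": 0, "z": 0, "spin": 0}, {"fingers": 0.3, "x": 0, "y": 0, "z": 0, "spin": 0}, {"fingers": 0.3, "x": 0, "y": 0, "z": 0, "spin": 0}, {"fingers": 0.3, "x": 0, "y": -25, "z": 0, "spin": 0}, {"fingers": 0.3, "x": 0, "y": -50, "z": 0, "spin": 0}, {"fingers": 0.3, "x": 0, "y": -10, "z": 0, "spin": 0}, {"fingers": 0.3, "x": 0, "y": 0, "z": 0, "spin": 0}]}}

```text
time: 34.72
ee_pos: [0.4371, 0.065, 0.1309]
ee_rot: [[-0.999, 0.001, -0.048], [0.048, 0.0, -0.999], [-0.001, -1.0, -0.0]]
force: [-0.0, -0.1, 0.4]
grip_width: 0.652
```

```bash
python3 plan.py .63,-.174,.12,5 .63,-.174,.058,5; python3 - <<'E'
from h import *; import json
P=json.load(open("poses.json")); im=cv2.imread("pics/raw5.png"); im1=cv2.imread("pics/side1.png")
for n in("lid_long","lid_mid"):
    for i in (im,im1) if n=="lid_long" else (im1,):
        for s,d in((.45,3),(.6,4),(.8,4)):
            p,e=refine(i,n,P[n],sig=s,pad=d); print(n,p[:2],np.degrees(p[2]))
E
```

```text
t 34.725 pos [0.4371 0.065  0.1309] yaw -2.7 grip 0.652 F [-0.0453 -0.0803  0.4389] down [ 0.0011  0.0003 -1.    ]
-> 0.630 -0.174 0.120 yaw 5.0: 7 rows spin -0.0193
   x -29.1 y 1.6 z 32.8
   x -28.5 y 1.6 z 33.3
   x -27.9 y 1.6 z 33.9
   x -27.2 y 1.6 z 34.4
   x -26.5 y 1.6 z 34.9
   x -25.9 y 1.6 z 35.4
   x -25.2 y 1.6 z 35.9
-> 0.630 -0.174 0.058 yaw 5.0: 2 rows spin -0.0000
   x -0.0 y 31.0 z 0.0
   x -0.0 y 31.0 z 0.0
lid_long [ 0.6302 -0.1706] 5.340056968845867
lid_long [ 0.6305 -0.1706] 5.350927914321455
lid_long [ 0.6302 -0.1706] 5.340056968845867
lid_long [ 0.6302 -0.1706] 5.340056968845867
lid_long [ 0.6305 -0.1706] 5.349812003189486
lid_long [ 0.6302 -0.1706] 5.340056968845867
lid_mid [ 0.4359 -0.3761] 2.599254592827598
lid_mid [ 0.4359 -0.3761] 2.4968008937018937
lid_mid [ 0.4359 -0.3761] 2.4968008937018937
```

Request:
{"op": "send_rows", "data": {"series": [{"fingers": 0.3, "x": -29, "y": 1.5, "z": 33, "spin": -0.02}, {"fingers": 0.3, "x": -28.5, "y": 1.5, "z": 33.5, "spin": -0.02}, {"fingers": 0.3, "x": -28, "y": 1.5, "z": 34, "spin": -0.02}, {"fingers": 0.3, "x": -27, "y": 1.5, "z": 34.5, "spin": -0.02}, {"fingers": 0.3, "x": -26.5, "y": 1.5, "z": 35, "spin": -0.02}, {"fingers": 0.3, "x": -26, "y": 1.5, "z": 35.5, "spin": -0.02}, {"fingers": 0.3, "x": -25, "y": 1.5, "z": 36, "spin": -0.02}, {"fingers": 0.3, "x": 0, "y": 0, "z": 0, "spin": 0}]}}

```text
time: 35.72
ee_pos: [0.6297, -0.1787, 0.1171]
ee_rot: [[-0.996, -0.003, 0.087], [-0.087, -0.002, -0.996], [0.003, -1.0, 0.001]]
force: [-0.6, 0.1, -0.0]
grip_width: 0.648
```

Request:
{"op": "send_rows", "data": {"series": [{"fingers": 0.3, "x": 0, "y": 0, "z": 0, "spin": 0}, {"fingers": 0.3, "x": 0, "y": 0, "z": 0, "spin": 0}]}}

```text
time: 35.98
ee_pos: [0.6293, -0.1724, 0.1194]
ee_rot: [[-0.996, -0.002, 0.094], [-0.094, 0.002, -0.996], [0.002, -1.0, -0.002]]
force: [0.6, -0.2, 0.3]
grip_width: 0.65
```

```bash
python3 plan.py .6302,-.174,.058,5.3; cat > look.py <<'E'
from h import *
import sys
n,o=sys.argv[1],(int(sys.argv[2]),int(sys.argv[3]))
im=r.capture("side"); cv2.imwrite(f"pics/raw_{n}.png",im)
cv2.imwrite(f"pics/{n}.png",cv2.resize(im[o[1]:o[1]+100,o[0]:o[0]+130],None,fx=6,fy=6,interpolation=cv2.INTER_CUBIC))
E
python3 look.py s7 265 140
```

```text
t 35.975 pos [ 0.6293 -0.1724  0.1194] yaw 5.4 grip 0.65 F [ 0.6221 -0.2072  0.3063] down [-0.002   0.0018 -1.    ]
-> 0.630 -0.174 0.058 yaw 5.3: 2 rows spin 0.0009
   x -0.4 y 30.7 z 0.9
   x -0.4 y 30.7 z 0.9
```

View pics/s7.png

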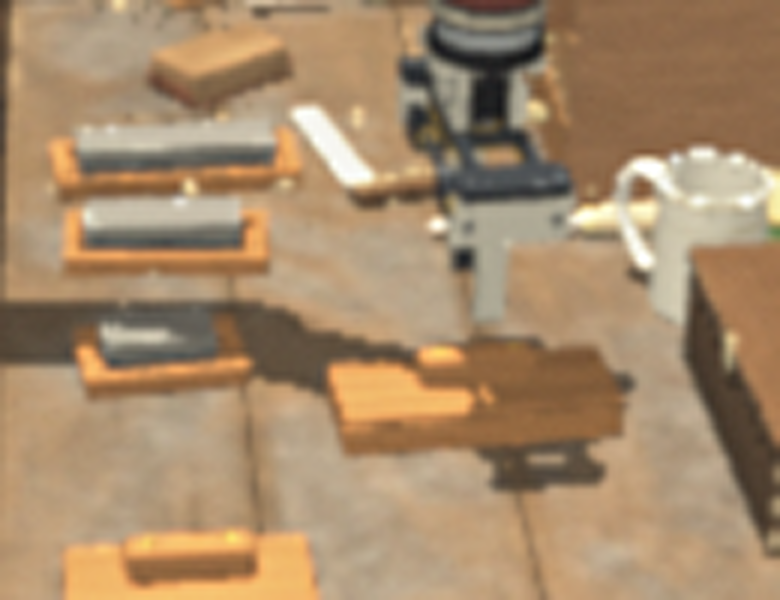

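All three stones lie flat in their mortises: long (294,164), mid (292,178), short (291,196) in full pixels. The open fingers are over the long lid's pull. Descend and grip.

Request:
{"op": "send_rows", "data": {"series": [{"fingers": 0.3, "x": -1, "y": 35, "z": 1.5, "spin": 0}, {"fingers": 0.3, "x": 0, "y": 27, "z": 0, "spin": 0}, {"fingers": 0.3, "x": 0, "y": 0, "z": 0, "spin": 0}, {"fingers": -1, "x": 0, "y": 0, "z": 0, "spin": 0}, {"fingers": -1, "x": 0, "y": 0, "z": 0, "spin": 0}, {"fingers": -1, "x": 0, "y": 0, "z": 0, "spin": 0}, {"fingers": -1, "x": 0, "y": 0, "z": 0, "spin": 0}, {"fingers": -1, "x": 0, "y": 0, "z": 0, "spin": 0}], "squeeze": 30}}

```text
time: 37.02
ee_pos: [0.6313, -0.1751, 0.0584]
ee_rot: [[-0.996, -0.0, 0.092], [-0.092, 0.001, -0.996], [-0.0, -1.0, -0.001]]
force: [-1.0, 1.8, 0.9]
grip_width: 0.216
```

Request:
{"op": "send_rows", "data": {"series": [{"fingers": -1, "x": 0, "y": 0, "z": 0, "spin": 0}, {"fingers": -1, "x": 0, "y": 0, "z": 0, "spin": 0}]}}

```text
time: 37.28
ee_pos: [0.6313, -0.1751, 0.0584]
ee_rot: [[-0.996, -0.0, 0.092], [-0.092, 0.001, -0.996], [-0.0, -1.0, -0.001]]
force: [-0.6, 2.9, 2.7]
grip_width: 0.209
```

```bash
python3 plan.py .63,-.174,.14,5.3 .5,0,.14,4 .447,.187,.14,3.4
```

```text
t 37.275 pos [ 0.6313 -0.1751  0.0584] yaw 5.3 grip 0.209 F [-0.5781  2.8555  2.6947] down [-0.      0.0011 -1.    ]
-> 0.630 -0.174 0.140 yaw 5.3: 2 rows spin -0.0000
   x 0.6 y -40.8 z -0.6
   x 0.6 y -40.8 z -0.6
-> 0.500 0.000 0.140 yaw 4.0: 5 rows spin 0.0045
   x 22.7 y -0.0 z -37.1
   x 22.8 y -0.0 z -36.9
   x 23.0 y -0.0 z -36.8
   x 23.2 y -0.0 z -36.7
   x 23.3 y -0.0 z -36.6
-> 0.447 0.187 0.140 yaw 3.4: 5 rows spin 0.0021
   x 8.0 y -0.0 z -38.0
   x 8.0 y -0.0 z -38.0
   x 8.1 y -0.0 z -38.0
   x 8.2 y -0.0 z -38.0
   x 8.3 y -0.0 z -38.0
```

Request:
{"op": "send_rows", "data": {"series": [{"fingers": -1, "x": 0, "y": -25, "z": 0, "spin": 0}, {"fingers": -1, "x": 0, "y": -45, "z": 0, "spin": 0}, {"fingers": -1, "x": 0, "y": -12, "z": 0, "spin": 0}, {"fingers": -1, "x": 22.5, "y": 0, "z": -37, "spin": 0.0045}, {"fingers": -1, "x": 23, "y": 0, "z": -37, "spin": 0.0045}, {"fingers": -1, "x": 23, "y": 0, "z": -37, "spin": 0.0045}, {"fingers": -1, "x": 23, "y": 0, "z": -37, "spin": 0.0045}, {"fingers": -1, "x": 23.5, "y": 0, "z": -37, "spin": 0.0045}]}}

```text
time: 38.28
ee_pos: [0.4998, -0.0004, 0.1392]
ee_rot: [[-0.998, -0.001, 0.069], [-0.069, -0.0, -0.998], [0.001, -1.0, 0.0]]
force: [0.1, -0.0, -1.4]
grip_width: 0.21
```

Request:
{"op": "send_rows", "data": {"series": [{"fingers": -1, "x": 8, "y": 0, "z": -38, "spin": 0.0022}, {"fingers": -1, "x": 8, "y": 0, "z": -38, "spin": 0.0022}, {"fingers": -1, "x": 8, "y": 0, "z": -38, "spin": 0.0022}, {"fingers": -1, "x": 8, "y": 0, "z": -38, "spin": 0.0022}, {"fingers": -1, "x": 8, "y": 0, "z": -36, "spin": 0.0022}, {"fingers": -1, "x": 0, "y": 0, "z": 0, "spin": 0}, {"fingers": -1, "x": 0, "y": 0, "z": 0, "spin": 0}, {"fingers": -1, "x": 0, "y": 0, "z": 0, "spin": 0}]}}

```text
time: 39.28
ee_pos: [0.4495, 0.1822, 0.1399]
ee_rot: [[-0.998, -0.0, 0.056], [-0.056, -0.001, -0.998], [0.0, -1.0, 0.001]]
force: [0.6, -0.4, -1.9]
grip_width: 0.216
```

```bash
python3 plan.py .4483,.187,.1,3.4
```

```text
t 39.275 pos [0.4495 0.1822 0.1399] yaw 3.2 grip 0.216 F [ 0.6196 -0.4173 -1.897 ] down [-0.0002 -0.0011 -1.    ]
-> 0.448 0.187 0.100 yaw 3.4: 1 rows spin -0.0035
   x 0.9 y 39.9 z -4.9
```

Request:
{"op": "send_rows", "data": {"series": [{"fingers": -1, "x": 1, "y": 20, "z": -5, "spin": -0.0035}, {"fingers": -1, "x": 0, "y": 20, "z": 0, "spin": 0}, {"fingers": -1, "x": 0, "y": 0, "z": 0, "spin": 0}, {"fingers": -1, "x": 0, "y": 0, "z": 0, "spin": 0}]}}

```text
time: 39.78
ee_pos: [0.4484, 0.1882, 0.1007]
ee_rot: [[-0.998, 0.001, 0.061], [-0.061, 0.0, -0.998], [-0.001, -1.0, 0.0]]
force: [0.1, -0.1, -1.6]
grip_width: 0.214
```

Request:
{"op": "send_rows", "data": {"series": [{"fingers": -1, "x": 0, "y": 7, "z": 0, "spin": 0}, {"fingers": -1, "x": 0, "y": 7, "z": 0, "spin": 0}, {"fingers": -1, "x": 0, "y": 5, "z": 0, "spin": 0}, {"fingers": -1, "x": 0, "y": 0, "z": 0, "spin": 0}, {"fingers": -1, "x": 0, "y": 0, "z": 0, "spin": 0}]}}

```text
time: 40.4
ee_pos: [0.4478, 0.1889, 0.0812]
ee_rot: [[-0.998, 0.0, 0.062], [-0.062, 0.0, -0.998], [-0.0, -1.0, -0.0]]
force: [-0.2, -0.5, -1.5]
grip_width: 0.211
```

Request:
{"op": "send_rows", "data": {"series": [{"fingers": -1, "x": -0.5, "y": 2, "z": 2, "spin": 0.002}, {"fingers": -1, "x": 0, "y": 2, "z": 0, "spin": 0}, {"fingers": -1, "x": 0, "y": 1.5, "z": 0, "spin": 0}, {"fingers": -1, "x": 0, "y": 1.5, "z": 0, "spin": 0}, {"fingers": -1, "x": 0, "y": 1, "z": 0, "spin": 0}, {"fingers": -1, "x": 0, "y": 0, "z": 0, "spin": 0}, {"fingers": -1, "x": 0, "y": 0, "z": 0, "spin": 0}]}}

```text
time: 41.28
ee_pos: [0.4484, 0.1869, 0.0743]
ee_rot: [[-0.998, 0.0, 0.06], [-0.06, 0.0, -0.998], [-0.0, -1.0, -0.0]]
force: [-1.5, -1.2, 8.5]
grip_width: 0.218
```

Long lid at rim height (TCP 16 mm above its pick-up height, contact 8.5 N). Release, then to the mid lid.

Request:
{"op": "send_rows", "data": {"series": [{"fingers": 0.3, "x": 0, "y": 0, "z": 0, "spin": 0}, {"fingers": 0.3, "x": 0, "y": 0, "z": 0, "spin": 0}, {"fingers": 0.3, "x": 0, "y": 0, "z": 0, "spin": 0}, {"fingers": 0.3, "x": 0, "y": -25, "z": 0, "spin": 0}, {"fingers": 0.3, "x": 0, "y": -40, "z": 0, "spin": 0}, {"fingers": 0.3, "x": 0, "y": 0, "z": 20, "spin": 0}, {"fingers": 0.3, "x": 0, "y": 0, "z": 45, "spin": 0}, {"fingers": 0.3, "x": 0, "y": 0, "z": 50, "spin": 0}]}}

```text
time: 42.28
ee_pos: [0.4555, 0.0716, 0.1382]
ee_rot: [[-0.998, 0.001, 0.062], [-0.062, 0.0, -0.998], [-0.001, -1.0, -0.0]]
force: [0.3, -0.8, 0.7]
grip_width: 0.651
```

Request:
{"op": "send_rows", "data": {"series": [{"fingers": 0.3, "x": 0, "y": 0, "z": 50, "spin": 0}, {"fingers": 0.3, "x": 0, "y": 0, "z": 50, "spin": 0}, {"fingers": 0.3, "x": 0, "y": 0, "z": 50, "spin": 0}, {"fingers": 0.3, "x": 0, "y": 0, "z": 50, "spin": 0}, {"fingers": 0.3, "x": 0, "y": 0, "z": 50, "spin": 0}, {"fingers": 0.3, "x": 0, "y": 0, "z": 50, "spin": 0}, {"fingers": 0.3, "x": 0, "y": 0, "z": 50, "spin": 0}, {"fingers": 0.3, "x": 0, "y": 0, "z": 50, "spin": 0}]}}

```text
time: 43.28
ee_pos: [0.4793, -0.3287, 0.1379]
ee_rot: [[-0.998, -0.0, 0.06], [-0.06, 0.0, -0.998], [0.0, -1.0, -0.0]]
force: [0.8, 0.9, -0.1]
grip_width: 0.651
```

Request:
{"op": "send_rows", "data": {"series": [{"fingers": 0.3, "x": 0, "y": 0, "z": 40, "spin": 0.016}, {"fingers": 0.3, "x": 0, "y": 0, "z": 0, "spin": 0}, {"fingers": 0.3, "x": 0, "y": 0, "z": 0, "spin": 0}, {"fingers": 0.3, "x": 0, "y": 0, "z": 0, "spin": 0}]}}

```text
time: 43.78
ee_pos: [0.4823, -0.3649, 0.138]
ee_rot: [[-0.999, -0.0, 0.047], [-0.047, 0.002, -0.999], [0.0, -1.0, -0.002]]
force: [0.0, 0.7, -0.4]
grip_width: 0.649
```

```bash
python3 plan.py .436,-.3796,.0584,2.5; python3 look.py s8 260 135
```

```text
t 43.775 pos [ 0.4823 -0.3649  0.138 ] yaw 2.7 grip 0.649 F [ 0.0214  0.699  -0.4358] down [-0.0002  0.0017 -1.    ]
-> 0.436 -0.380 0.058 yaw 2.5: 3 rows spin 0.0011
   x 15.6 y 26.5 z 4.2
   x 15.6 y 26.5 z 4.2
   x 15.6 y 26.5 z 4.2
```

View pics/s8.png

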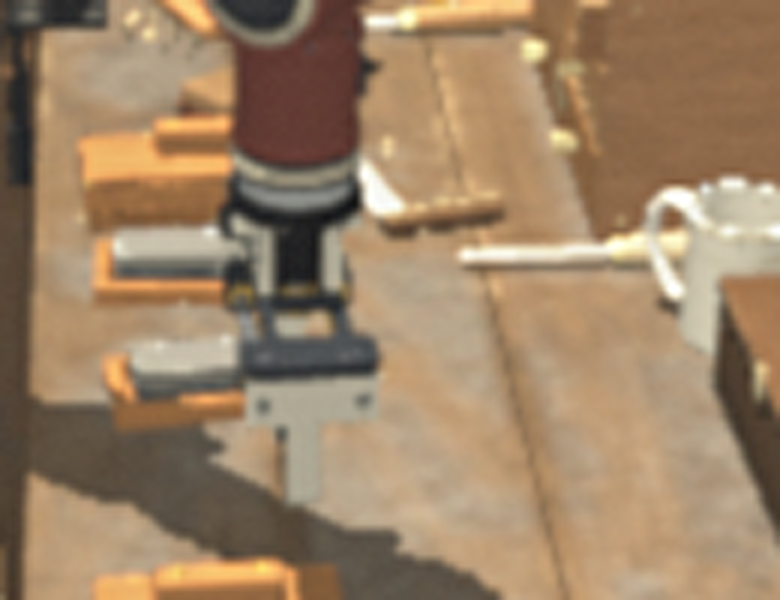

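The long lid is closed and flush at about (280,165). The fingers hang about 45 mm to the right of the mid lid's pull (about 296,232), as computed. Shift, then descend.

Request:
{"op": "send_rows", "data": {"series": [{"fingers": 0.3, "x": 40, "y": 0, "z": 6, "spin": 0.003}, {"fingers": 0.3, "x": 7, "y": 30, "z": 6.5, "spin": 0}, {"fingers": 0.3, "x": 0, "y": 0, "z": 0, "spin": 0}, {"fingers": 0.3, "x": 0, "y": 0, "z": 0, "spin": 0}]}}

```text
time: 44.32
ee_pos: [0.4368, -0.3808, 0.1089]
ee_rot: [[-0.999, 0.002, 0.043], [-0.043, 0.0, -0.999], [-0.002, -1.0, -0.0]]
force: [-0.5, 0.2, 0.2]
grip_width: 0.652
```

```bash
python3 plan.py .436,-.3796,.0584,2.5
```

```text
t 44.325 pos [ 0.4368 -0.3808  0.1089] yaw 2.5 grip 0.652 F [-0.4946  0.194   0.1611] down [ 0.0016  0.0001 -1.    ]
-> 0.436 -0.380 0.058 yaw 2.5: 2 rows spin -0.0003
   x 0.4 y 25.2 z -0.6
   x 0.4 y 25.2 z -0.6
```

Request:
{"op": "send_rows", "data": {"series": [{"fingers": 0.3, "x": 0, "y": 30, "z": -1, "spin": 0}, {"fingers": 0.3, "x": 0, "y": 20.5, "z": 0, "spin": 0}, {"fingers": 0.3, "x": 0, "y": 0, "z": 0, "spin": 0}, {"fingers": -1, "x": 0, "y": 0, "z": 0, "spin": 0}, {"fingers": -1, "x": 0, "y": 0, "z": 0, "spin": 0}, {"fingers": -1, "x": 0, "y": 0, "z": 0, "spin": 0}, {"fingers": -1, "x": 0, "y": 0, "z": 0, "spin": 0}, {"fingers": -1, "x": 0, "y": 0, "z": 0, "spin": 0}]}}

```text
time: 45.32
ee_pos: [0.4353, -0.3799, 0.0579]
ee_rot: [[-0.999, -0.0, 0.041], [-0.041, 0.001, -0.999], [0.0, -1.0, -0.001]]
force: [-0.3, 1.5, 1.7]
grip_width: 0.213
```

Request:
{"op": "send_rows", "data": {"series": [{"fingers": -1, "x": 0, "y": 0, "z": 0, "spin": 0}, {"fingers": -1, "x": 0, "y": 0, "z": 0, "spin": 0}]}}

```text
time: 45.58
ee_pos: [0.4353, -0.3799, 0.0579]
ee_rot: [[-0.999, -0.0, 0.042], [-0.042, 0.001, -0.999], [0.0, -1.0, -0.001]]
force: [-1.3, 3.3, 4.9]
grip_width: 0.213
```

```bash
python3 plan.py .436,-.38,.14,2.5 .46,-.15,.14,0 .437,.0645,.14,-2.7
```

```text
t 45.575 pos [ 0.4353 -0.3799  0.0579] yaw 2.4 grip 0.213 F [-1.3204  3.3248  4.8785] down [-0.0003  0.0013 -1.    ]
-> 0.436 -0.380 0.140 yaw 2.5: 2 rows spin -0.0010
   x -0.3 y -41.1 z 0.1
   x -0.3 y -41.1 z 0.1
-> 0.460 -0.150 0.140 yaw 0.0: 6 rows spin 0.0073
   x -5.7 y -0.0 z -38.1
   x -5.4 y -0.0 z -38.2
   x -5.1 y -0.0 z -38.2
   x -4.8 y -0.0 z -38.2
   x -4.6 y -0.0 z -38.3
   x -4.3 y -0.0 z -38.3
-> 0.437 0.065 0.140 yaw -2.7: 5 rows spin 0.0094
   x 4.6 y -0.0 z -42.9
   x 5.0 y -0.0 z -42.9
   x 5.4 y -0.0 z -42.8
   x 5.8 y -0.0 z -42.8
   x 6.2 y -0.0 z -42.7
```

Request:
{"op": "send_rows", "data": {"series": [{"fingers": -1, "x": 0, "y": -25, "z": 0, "spin": 0}, {"fingers": -1, "x": 0, "y": -45, "z": 0, "spin": 0}, {"fingers": -1, "x": 0, "y": -12, "z": 0, "spin": 0}, {"fingers": -1, "x": -5.5, "y": 0, "z": -38, "spin": 0.0073}, {"fingers": -1, "x": -5.5, "y": 0, "z": -38, "spin": 0.0073}, {"fingers": -1, "x": -5, "y": 0, "z": -38, "spin": 0.0073}, {"fingers": -1, "x": -5, "y": 0, "z": -38.5, "spin": 0.0073}, {"fingers": -1, "x": -4.5, "y": 0, "z": -38.5, "spin": 0.0073}]}}

```text
time: 46.58
ee_pos: [0.4553, -0.188, 0.1386]
ee_rot: [[-1.0, -0.001, 0.004], [-0.004, 0.0, -1.0], [0.001, -1.0, -0.0]]
force: [0.5, -0.2, -2.1]
grip_width: 0.21
```

Request:
{"op": "send_rows", "data": {"series": [{"fingers": -1, "x": -4.5, "y": 0, "z": -38.5, "spin": 0.0073}, {"fingers": -1, "x": 5, "y": 0, "z": -43, "spin": 0.0094}, {"fingers": -1, "x": 5, "y": 0, "z": -43, "spin": 0.0094}, {"fingers": -1, "x": 5.5, "y": 0, "z": -43, "spin": 0.0094}, {"fingers": -1, "x": 6, "y": 0, "z": -43, "spin": 0.0094}, {"fingers": -1, "x": 6.5, "y": 0, "z": -41, "spin": 0.0094}, {"fingers": -1, "x": 0, "y": 0, "z": 0, "spin": 0}, {"fingers": -1, "x": 0, "y": 0, "z": 0, "spin": 0}]}}

```text
time: 47.58
ee_pos: [0.4364, 0.0622, 0.1391]
ee_rot: [[-0.999, -0.001, -0.05], [0.05, -0.001, -0.999], [0.001, -1.0, 0.001]]
force: [-0.9, -0.1, -1.9]
grip_width: 0.214
```

```bash
python3 plan.py .4354,.0645,.1,-2.7
```

```text
t 47.575 pos [0.4364 0.0622 0.1391] yaw -2.9 grip 0.214 F [-0.8606 -0.067  -1.9295] down [-0.0008 -0.0011 -1.    ]
-> 0.435 0.065 0.100 yaw -2.7: 1 rows spin -0.0030
   x 1.1 y 39.1 z -2.2
```

Request:
{"op": "send_rows", "data": {"series": [{"fingers": -1, "x": 1, "y": 20, "z": -2, "spin": -0.003}, {"fingers": -1, "x": 0, "y": 20, "z": 0, "spin": 0}, {"fingers": -1, "x": 0, "y": 7, "z": 0, "spin": 0}, {"fingers": -1, "x": 0, "y": 7, "z": 0, "spin": 0}, {"fingers": -1, "x": 0, "y": 4, "z": 0, "spin": 0}, {"fingers": -1, "x": 0, "y": 0, "z": 0, "spin": 0}, {"fingers": -1, "x": 0, "y": 0, "z": 0, "spin": 0}]}}

```text
time: 48.45
ee_pos: [0.4359, 0.0652, 0.082]
ee_rot: [[-0.999, 0.001, -0.047], [0.047, 0.0, -0.999], [-0.001, -1.0, -0.0]]
force: [0.2, 0.2, -1.3]
grip_width: 0.217
```

Free of contact with the lid 10 mm over the stone's sides. Last 8 mm, slowly.

Request:
{"op": "send_rows", "data": {"series": [{"fingers": -1, "x": 0.5, "y": 2, "z": 0.5, "spin": 0}, {"fingers": -1, "x": 0, "y": 2, "z": 0, "spin": 0}, {"fingers": -1, "x": 0, "y": 2, "z": 0, "spin": 0}, {"fingers": -1, "x": 0, "y": 1.5, "z": 0, "spin": 0}, {"fingers": -1, "x": 0, "y": 1.5, "z": 0, "spin": 0}, {"fingers": -1, "x": 0, "y": 0, "z": 0, "spin": 0}, {"fingers": -1, "x": 0, "y": 0, "z": 0, "spin": 0}]}}

```text
time: 49.32
ee_pos: [0.4351, 0.0646, 0.0738]
ee_rot: [[-0.999, 0.0, -0.047], [0.047, 0.0, -0.999], [-0.0, -1.0, -0.0]]
force: [-1.7, -0.9, 10.8]
grip_width: 0.208
```

Seated (0.0738 against 0.0739 expected). Release, rise and move clear for a final look.

Request:
{"op": "send_rows", "data": {"series": [{"fingers": 0.3, "x": 0, "y": 0, "z": 0, "spin": 0}, {"fingers": 0.3, "x": 0, "y": 0, "z": 0, "spin": 0}, {"fingers": 0.3, "x": 0, "y": 0, "z": 0, "spin": 0}, {"fingers": 0.3, "x": 0, "y": -25, "z": 0, "spin": 0}, {"fingers": 0.3, "x": 0, "y": -45, "z": 0, "spin": 0}, {"fingers": 0.3, "x": -30, "y": -30, "z": 30, "spin": 0}, {"fingers": 0.3, "x": -35, "y": 0, "z": 35, "spin": 0}, {"fingers": 0.3, "x": -35, "y": 0, "z": 35, "spin": 0}]}}

```text
time: 50.32
ee_pos: [0.5315, -0.0407, 0.1732]
ee_rot: [[-0.999, 0.001, -0.046], [0.046, 0.0, -0.999], [-0.001, -1.0, -0.0]]
force: [-0.2, 0.2, 0.1]
grip_width: 0.65
```

Request:
{"op": "send_rows", "data": {"series": [{"fingers": 0.3, "x": -35, "y": 0, "z": 40, "spin": 0}, {"fingers": 0.3, "x": -35, "y": 0, "z": 45, "spin": 0}, {"fingers": 0.3, "x": -15, "y": 0, "z": 50, "spin": 0}, {"fingers": 0.3, "x": 0, "y": 0, "z": 50, "spin": 0}, {"fingers": 0.3, "x": 0, "y": 0, "z": 50, "spin": 0}, {"fingers": 0.3, "x": 0, "y": 0, "z": 50, "spin": 0}, {"fingers": 0.3, "x": 0, "y": 0, "z": 50, "spin": 0}, {"fingers": 0.3, "x": 0, "y": 0, "z": 0, "spin": 0}]}}

```text
time: 51.32
ee_pos: [0.5962, -0.3853, 0.1715]
ee_rot: [[-0.998, -0.003, -0.056], [0.056, -0.004, -0.998], [0.003, -1.0, 0.004]]
force: [0.3, 0.7, 0.1]
grip_width: 0.654
```

```bash
python3 plan.py; python3 look.py s9 262 138; python3 - <<'E'
from h import *; import json
P=json.load(open("poses.json")); im=cv2.imread("pics/raw_s9.png")
for n in("long","mid"):
    p,e=refine(im,"lid_"+n,P["base_"+n],z=.016); print(n,(p[:2]-P["base_"+n][:2])*1000,"mm, yaw diff",np.degrees(p[2]-P["base_"+n][2]),e)
E
```

```text
t 51.325 pos [ 0.5962 -0.3853  0.1715] yaw -3.2 grip 0.654 F [0.3463 0.7012 0.1293] down [-0.0032 -0.0042 -1.    ]
long [-0.5798 -3.3098] mm, yaw diff -0.17054781858786458 15.804074989038115
mid [-0.747  -4.5526] mm, yaw diff 0.03731953822020279 13.762566432640252
```

View pics/s9.png

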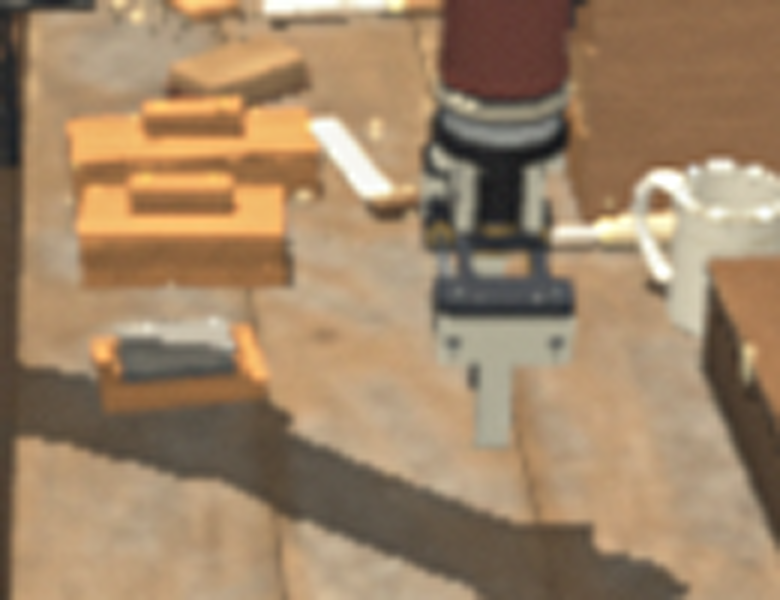

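Both lids sit flush on their boxes, about (294,160) and (291,175), with the short stone in its open box at (291,197). The fitted x and yaw of lids and boxes agree within 1 mm and 0.2°. The y fit differs by 3–5 mm, but the touch probes gave the centres directly, so I trust those. Handing in.

Request:
{"op": "send_rows", "data": {"series": [{"fingers": 0.3, "x": 0, "y": 0, "z": 0, "spin": 0}, {"fingers": 0.3, "x": 0, "y": 0, "z": 0, "spin": 0}]}}

```text
time: 51.62
ee_pos: [0.6007, -0.3761, 0.1726]
ee_rot: [[-0.999, 0.0, -0.044], [0.044, 0.002, -0.999], [-0.0, -1.0, -0.002]]
force: [0.3, -0.4, -0.3]
grip_width: 0.65
```

```bash
python3 -c "
from bench import r
print(r.hand_in())"
```

```text
the job is handed in; nothing more can be done
None
```

All three oilstones are back in their own boxes and both lids are on. I handed the job in at about 52 s with the gripper clear of everything; no verdict was reported.

- **Stones:** I set each stone down under force feedback and released it only once it touched the mortise floor, at 5–7 N. I centred each one across its mortise by touching both walls, which gave about 11–12 mm of play where 12 mm was expected. On the way, I set the short stone down once on bare bench to check the camera measurement.
- **Lids:** I lowered both lids onto the rim at the expected height, within 0.1 mm, after all three stones were in. The last picture shows them flush.
- **Left alone:** I did not touch the sanding blocks or the pink look-alike.

**Checks that disagreed or failed:**
- **Side camera in y:** the image fit of the lids against the boxes agreed to under 1 mm in x and 0.2° in yaw. In y it was off by 3–5 mm. Earlier image-fitted y values also came out 3–5 mm too high against the arm, so I relied on the touch-measured centres.
- **Top camera:** it showed only a blank tan field, so all viewing was from the side.
- **Mid stone:** it looked about 2.5 mm off centre along its length in its mortise, inside the 7 mm of play.

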